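Lock the light-trap's battery cover with its quarter-turn key

TASK

The battery cover of the light trap is held by one slotted quarter-turn stud that still stands proud of its collar. Take the key from its stand, seat its blade in the slot, press the stud gently down and turn it clockwise with the key until you feel it come up against its catch, without crushing it down or forcing it past that stop, so that it locks level with the collar when let go. Then put the key back upright in its stand, fully down, and leave the other things on the table where they are.

Things in the scene. Friction and masses are not known exactly. Their poses are not given: they have to be found in the camera images.
- stud_top (a point): Brass stud head, 24 mm across, in the black collar (33 mm inside, 46 outside) on the grey case's green cover. Point: centre of the head's top face, moves with it. Along its x a slot crosses the head, 5 mm wide, 6 deep, open at the ends; z up. At the start 84 mm above the table, 4 mm above the collar's rim.
- slot_floor (a point): Centre of the slot's floor, 6 mm under stud_top, same axes; the blade's tip rests here when seated.
- stud_press (a joint): How far the stud is pressed down, m; 0 = up. A spring lifts it with 3 N + 0.9 N/mm. It passes along to the catch only while pressed 7 mm (9.3 N) or more; past 12.5 mm (14.2 N) its seal is crushed: 8 to 11.5 mm (10 to 13.4 N) is right. Once in the catch and released it rests at 4 mm, level with the collar's rim.
- stud_turn (a joint): Stud's turn, rad, growing clockwise seen from above; starts at 0 to 0.15. Turned while pressed, it meets the catch's stop between 1.05 and 1.8 (hidden, differs from case to case, only felt). Let up at the stop, it springs up and is locked, at more than 0.95 rad; let up more than 0.04 rad short of it, it may not be caught. Its own friction is 0.03 N m.
- catch_flex (a joint): Twist of the catch's springy plate, rad: 0 while nothing bears on the stop, growing as the stud is turned on against the stop, 2 N m per rad. Past 0.07 rad (0.14 N m, on top of the stud's own friction) the plate is bent for good.
- key_grip (a point): Key: orange flat grip 32 (x) x 12 (y) x 50 mm (z, up) over a flange (30 mm across, 5 thick), a shaft (14 mm across, 40 long) and a blade 14 wide (x), 3 thick (y; 2 at its last 3 mm), 7 long. Grasp at this point: 28 mm above the flange, 22 under the grip's top, 80 above the blade's end. 60 to 130 g. A half turn about z makes no difference.
- key_tip (a point): Centre of the end of the key's blade, 80 mm under key_grip, same axes.
- stand_hole0 (a point): Mouth of the round 18 mm hole, through the pale wooden stand (75 x 75 x 58 mm, fixed); the point lies at the centre of the hole at the stand's top face, 58 mm above the table. With the key fully down, its flange lies on the stand and key_grip is 33 mm above this point.
- case: Grey battery case 240 x 180 x 56 mm with a green cover plate (top 64 mm above the table), fixed to the table; origin at the centre of its underside. It carries the collar and the stud, 45 mm from its centre towards its own -x. Only the key should touch the stud, not the fingers.
- booklets_a: Bystander, to be left alone: stack of booklets 170 x 105 x 30 mm; origin at the centre of its underside.
- booklets_b: Bystander, to be left alone: stack of booklets 170 x 105 x 30 mm; origin at the centre of its underside.
- cards: Bystander, to be left alone: pile of cards 130 x 100 x 18 mm; origin at the centre of its underside.
- pencil_box: Bystander, to be left alone: open red box of coloured pencils 200 x 120 x 25 mm; origin at the centre of its underside.
- tape: Bystander, to be left alone: green tape roll, 56 mm across, 20 mm high; origin at the centre of its underside.
- tape_white: Bystander, to be left alone: white tape roll, 50 mm across, 18 mm high; origin at the centre of its underside.
- jar: Bystander, to be left alone: amber jar 56 mm across, 75 mm high; origin at the centre of its underside.
Not all that is in view belongs to the job. What is meant by the part that bears key_grip is not pink, and is the smaller of those in its own colour. There is more than one size of the part that bears stand_hole0; the job needs the largest.

How it is judged:
On the way, in this order (a step that is already met when the one before it is completed fails the run):
1. the key's blade is seated in the stud's slot (distance between key_tip and slot_floor below 0.0045 m and angle between the x axis of key_tip and the x axis of slot_floor, either way round below 0.3 rad and value of joint stud_turn below 0.8 rad), for 0.1 s.
2. the stud is turned and sprung up in its catch (value of joint stud_turn above 0.95 rad and value of joint stud_press between 0.002 and 0.0055 m), for 0.2 s.
At the end, for the whole second after the job is handed in: The stud is in its catch (turn above 0.95 rad, press 2 to 5.5 mm, catch twist under 0.03 rad) and the key stands in its stand: grip within 8 mm of the hole's axis, under 37 mm above its mouth and over 80 mm above the table, tilt under 0.1 rad (all of step 2 and value of joint catch_flex below 0.03 rad and horizontal distance between key_grip and stand_hole0 below 0.008 m and z of key_grip in the frame of stand_hole0 below 0.037 m and angle between key_grip's own z axis and vertical below 0.1 rad and height (world z) of key_grip above 0.08 m); the robot touches nothing.
It fails at once if the stud is pressed more than 12.5 mm down (value of joint stud_press above 0.0125 m).
It fails at once if the catch plate is twisted more than 0.07 rad (value of joint catch_flex above 0.07 rad).
It fails at once if the fingers themselves push on the case or its stud (more than 2 N) (contact force between the fingers and case above 2 N).
It fails at once if a bystander is moved by more than 30 mm (distance of any of booklets_a, booklets_b, cards, pencil_box, tape, tape_white, jar from where it was at the start of the episode above 0.03 m).
It also fails if it takes over 72 s, if anything falls off the work surface, if the arm or the gripper's body presses on something with over 40 N, if the wrist force passes 120 N, or if a joint passes its speed limit or range.

ROBOT

A 6-joint arm with a two-finger parallel gripper is mounted at the origin on the work surface. World frame = base frame: x ahead of the robot, y to its left, z up, the work surface at z = 0. Lengths are in m, angles in rad, forces in N, time in s.
With the tool pointing down it reaches from about 0.425 to 0.925 m from the base axis. Payload 12.5 kg.
Tool frame: the origin (TCP) lies midway between the tips of the shut fingers; the grasp point (between the pads) lies 19 mm behind it; z points along the fingers, y is the direction in which the jaws open and shut (so a half turn about z gives the same grasp; the last joint's range is limited). The gripper opens to 85 mm and grips with 20 to 120 N. Pads are 22 mm wide; open, the fingers measure 114 mm over their backs; the gripper's body (76 mm by 85 mm) begins 54 mm behind the grasp point. The pads swing forward as they close: fully open they stand 13 mm farther back than shut.
Start: joints at [-1.327, 0.491, 1.559, -0, 1.092, -0.106], TCP at [0.214, -0.587, 0.231] pointing down, gripper open.
Joint ranges: [-3.1, 3.1], [-0.84, 2.19], [0.05, 2.79], [-1.13, 4.28], [0.06, 2.93], [-2.69, 2.69]. Speed limits (rad/s): [2.22, 2.22, 2.79, 3.14, 3.14, 3.14].

INTERFACE

Orientations are given as [roll, pitch, yaw] about the fixed x, y, z axes, in that order (R = Rz(yaw) Ry(pitch) Rx(roll)).
In Python, from rig import robot, snapshot gives the robot as it stands.
- The arm moves only by the tool carry_out, never from a script. Its argument "increments" is one flat list of numbers, 7 for each row, row after row: the shift along the tool's x, y, z in m, then the turn, a rotation vector about the tool's x, y, z in rad, then the closure, from 0 (fully open) to 1 (shut). In form: [dx, dy, dz, rx, ry, rz, jaw, dx, dy, dz, rx, ry, rz, jaw, ...]. A call has exactly 5 rows; each row is the pose to reach, as a shift and turn from the pose commanded when the call began, along the tool's axes at that moment; what a row does not reach only later rows make up. A row lasts 1/8 s, in which the tool goes at most 62.5 mm and 10.7 degrees, less where a joint would pass 70% of its speed; a pose out of reach is approached as far as the arm can. A call with a gripper value outside its range is refused whole. The fingers move at their own pace and stop on an object; "squeeze" is the grip in N (left out, the last holds). Time passes only in rows, so rows that repeat a pose let the fingers close, or fill a call up. It gives the time, the measured TCP pose, the force and the opening at its end, in the units of the state.
- robot.observe(): the state, without advancing time (a new reading comes with each control period).
- snapshot(name): name is "scene" or "top" or "wrist"; returns a dict with "img" (400x640x3 uint8, red, green, blue), "mtx" (3x3 intrinsics, pixels), "rvec" (rotation vector, rad) and "tvec" (3), from world to camera coordinates, as OpenCV has them; the wrist camera has in their place "T_tool_cam" (4x4, takes a point from camera to tool coordinates, whose origin is the TCP and whose axes are the flange's). Camera axes: x right, y down, z forward; pixel columns grow to the right and rows downward; lengths in m; the calibration is good to about 2 mm. The wrist camera is an equidistant fisheye: a pixel r from the principal point sees the ray r / f radians off the axis. A picture is of the moment at which its call begins: read the wrist's pose just before it. There is no depth.
- robot.job_done(): hands the job in, once; it reports no verdict.
The state is a dict: "clock": time; "qpos": joint angles; "qd": joint speeds; "effort": joint torques, N m; "eef_pos": TCP position; "tcp_rot": TCP orientation; "ft_force": force on the tool from outside, world axes, zero at the start; "ft_torque": the same for the moment, N m; "width": finger opening in m.
Only numpy, scipy, OpenCV 4.12 (cv2) and the standard library are available. Lean on these libraries where they do the work, as an engineer would, in place of code of your own. Each camera call takes 0.05 s, during which the arm holds its last target.

## Working session

There is one attempt and no reset: what is moved stays moved. The work goes in short steps, Python scripts to look and compute and a tool call to move; the robot and the scene stay as the last step left them, time stands still between calls to the robot, and variables do not carry over. Pictures are saved under pics/ and viewed, and the job is handed in when it is done.

Besides the shell and the picture viewer there is one more tool, called after "Request:" as name(argument=value, ...), one argument or row to a line, values as JSON. carry_out: Moves the arm, as the interface text tells. Its arguments: {"type":"object","properties":{"increments":{"type":"array","items":{"type":"number"}},"squeeze":{"type":"number"}},"required":["increments"]}

```bash
ls; mkdir -p pics
python3 - <<'E'
from rig import robot, snapshot
import cv2
o=robot.observe(); print(o)
for n in ["scene","top","wrist"]:
    s=snapshot(n); cv2.imwrite(f"pics/{n}0.png",s["img"][:,:,::-1]); print(n,{k:v for k,v in s.items() if k!="img"})
E
```

```text
pics
{'clock': 0.0, 'qpos': array([-1.32660162e+00,  4.91559166e-01,  1.55943646e+00, -1.55648133e-05,
        1.09171786e+00, -1.05573096e-01]), 'qd': array([ 0.00045014, -0.00034166,  0.00154708,  0.00061313, -0.00137464,
        0.0024792 ]), 'effort': array([-1.79052175e-03, -6.18456459e+01, -2.61596614e+01, -1.29841560e-04,
        4.08362655e-03, -4.78661411e-05]), 'eef_pos': array([ 0.2141541 , -0.58692657,  0.23073246]), 'tcp_rot': array([-3.14047661e+00, -1.04382566e-04,  3.49774931e-01]), 'ft_force': array([-0.6119376 , -0.24505385, -0.50004196]), 'ft_torque': array([ 0.04209246, -0.04460937, -0.02584861]), 'width': 0.08538097488371685}
scene {'mtx': array([[484.78799557,   0.        , 323.47798469],
       [  0.        , 484.78799557, 200.90669975],
       [  0.        ,   0.        ,   1.        ]]), 'rvec': array([ 0.68405418,  2.53769932, -1.2118577 ]), 'tvec': array([ 0.53050317, -0.13613176,  1.48132928])}
top {'mtx': array([[376.34000765,   0.        , 320.83015793],
       [  0.        , 376.34000765, 201.53286867],
       [  0.        ,   0.        ,   1.        ]]), 'rvec': array([ 2.18555776, -2.18058845,  0.0314428 ]), 'tvec': array([0.00553062, 0.60987478, 1.2711754 ])}
wrist {'mtx': array([[309.70691629,   0.        , 316.57166487],
       [  0.        , 309.70691629, 202.71658054],
       [  0.        ,   0.        ,   1.        ]]), 'T_tool_cam': array([[ 5.61088563e-04, -9.51594829e-01, -3.07354790e-01,
         7.79914363e-02],
       [ 9.99999796e-01,  4.39882584e-04,  4.63628551e-04,
        -1.51970529e-04],
       [-3.05986512e-04, -3.07354987e-01,  9.51594881e-01,
        -1.42976532e-01],
       [ 0.00000000e+00,  0.00000000e+00,  0.00000000e+00,
         1.00000000e+00]])}
```

View pics/scene0.png

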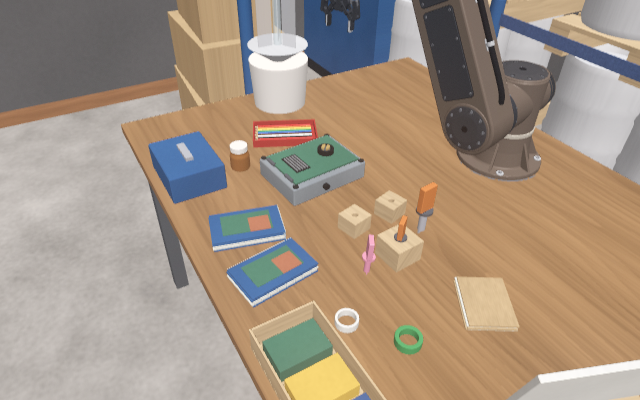

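View pics/top0.png

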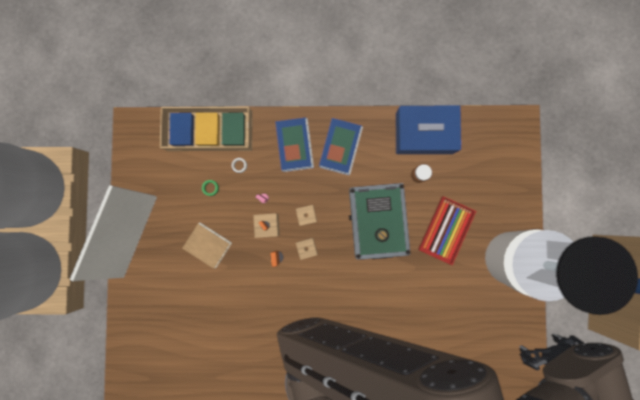

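View pics/wrist0.png

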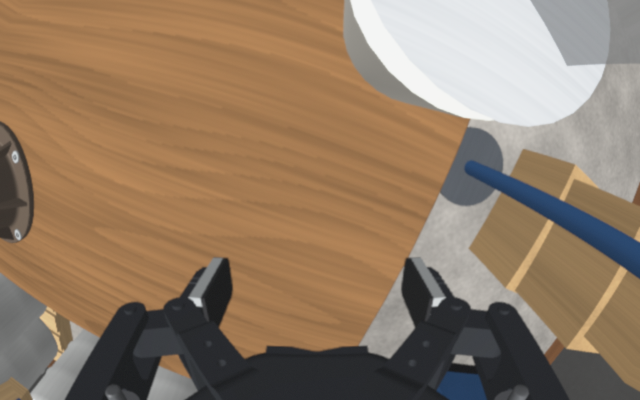

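```bash
cat > h.py <<'E'
import numpy as np, cv2
from scipy.spatial.transform import Rotation as R
from rig import robot, snapshot
def ray(s,uv):
    uv=np.array(uv,float); K=s["mtx"]; Rw=cv2.Rodrigues(s["rvec"])[0]
    d=np.linalg.inv(K)@np.array([uv[0],uv[1],1]); return -Rw.T@s["tvec"], Rw.T@d
def rayw(s,o,uv):
    K=s["mtx"]; v=(np.array(uv,float)-K[:2,2])/K[0,0]; r=np.hypot(*v)+1e-12
    d=np.array([*(np.sin(r)*v/r),np.cos(r)]); T=s["T_tool_cam"]; Rt=R.from_euler('xyz',o["tcp_rot"]).as_matrix()
    return o["eef_pos"]+Rt@T[:3,3], Rt@T[:3,:3]@d
def onz(cd,z):
    c,d=cd; return c+d*(z-c[2])/d[2]
def projw(s,o,P):
    T=s["T_tool_cam"]; Rt=R.from_euler('xyz',o["tcp_rot"]).as_matrix()
    p=T[:3,:3].T@(Rt.T@(np.asarray(P)-o["eef_pos"])-T[:3,3]); th=np.arctan2(np.hypot(p[0],p[1]),p[2]); ph=np.arctan2(p[1],p[0])
    return s["mtx"][:2,2]+s["mtx"][0,0]*th*np.array([np.cos(ph),np.sin(ph)])
def proj(s,P): return cv2.projectPoints(np.array([P],float),s["rvec"],s["tvec"],s["mtx"],None)[0].ravel()
E
python3 - <<'E'
from h import *
a=cv2.imread("pics/scene0.png"); t=cv2.imread("pics/top0.png")
cv2.imwrite("pics/sc1.png",cv2.resize(a[170:290,320:480],None,fx=5,fy=5,interpolation=cv2.INTER_CUBIC)[:600,:800])
cv2.imwrite("pics/tc1.png",cv2.resize(t[180:280,240:420],None,fx=4.4,fy=4.4,interpolation=cv2.INTER_CUBIC))
s=snapshot("top")
for n,uv,z in [("stand",(265,225),.058),("st2",(306,215),.04),("st3",(306,249),.04),("orange2",(275,259),.09),("pink",(262,197),.05),("stud",(382,235),.084),("case",(380,222),.064)]:
    print(n,onz(ray(s,uv),z).round(3))
E
```

```text
stand [0.53  0.191 0.058]
st2 [0.563 0.056 0.04 ]
st3 [0.45  0.055 0.04 ]
orange2 [0.421 0.152 0.09 ]
pink [0.623 0.203 0.05 ]
stud [ 0.499 -0.192  0.084]
case [ 0.541 -0.188  0.064]
```

View pics/sc1.png

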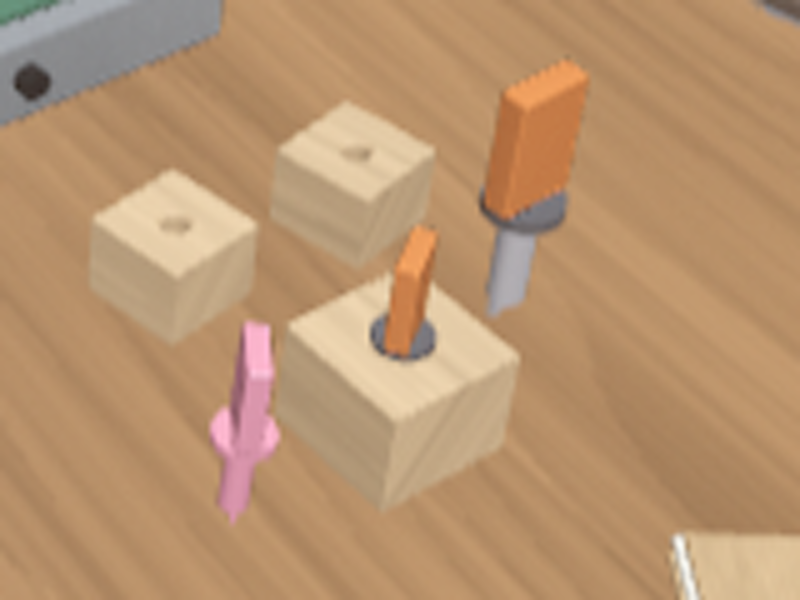

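View pics/tc1.png

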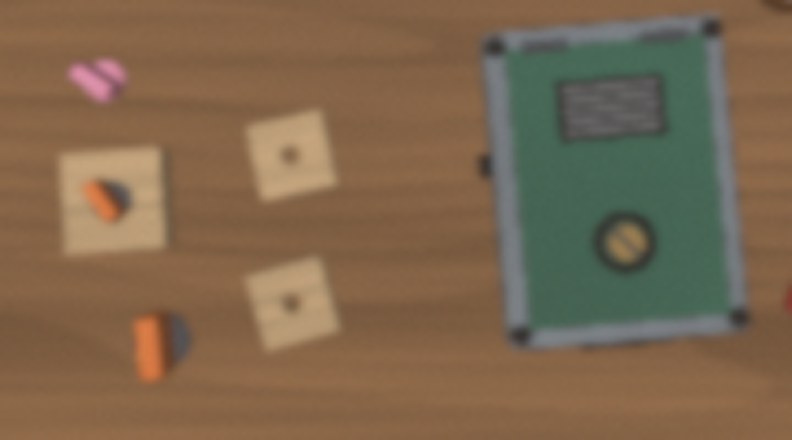

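```bash
cat >> h.py <<'E'
def delta(pos,yaw=None,o=None):
    o=o or robot.observe(); r0=R.from_euler('xyz',o["tcp_rot"])
    y=o["tcp_rot"][2] if yaw is None else yaw
    r1=R.from_euler('xyz',[np.pi,0,y])
    d=r0.inv().apply(np.array(pos)-o["eef_pos"]); v=(r0.inv()*r1).as_rotvec()
    print("delta",d.round(4),v.round(4)); return d,v
def st():
    o=robot.observe(); print(o["clock"],o["eef_pos"].round(4),o["tcp_rot"].round(4),"F",o["ft_force"].round(2),"T",o["ft_torque"].round(3),"w",round(o["width"],4),"q",o["qpos"].round(3)); return o
E
python3 -c "
from h import *
delta([.499,-.192,.23],.7)"
```

```text
delta [ 0.403  -0.2735  0.0011] [-7.000e-04 -2.000e-04 -3.502e-01]
```

Request:
carry_out(
  increments=[0.02, -0.055, 0, 0, 0, -0.05, 0, 0.05, -0.11, 0, 0, 0, -0.1, 0, 0.09, -0.16, 0, 0, 0, -0.15, 0, 0.13, -0.21, 0, 0, 0, -0.2, 0, 0.18, -0.24, 0, 0, 0, -0.25, 0],
)

```text
clock: 0.82
eef_pos: [0.3009, -0.298, 0.2315]
tcp_rot: [3.141, 0.0, 0.6]
ft_force: [1.6, 0.8, 0.3]
width: 0.0859
```

```bash
python3 -c "
from h import *
st();delta([.499,-.192,.19],.7)"
```

```text
0.825 [ 0.3009 -0.298   0.2315] [3.1413e+00 1.0000e-04 6.0020e-01] F [1.62 0.81 0.27] T [-0.007 -0.011 -0.041] w 0.0859 q [-0.937  0.204  2.022 -0.     0.915  0.034]
delta [0.2233 0.0244 0.0415] [ 0.0003  0.0001 -0.0998]
```

Request:
carry_out(
  increments=[0.05, 0.005, 0.01, 0, 0, -0.04, 0, 0.1, 0.01, 0.02, 0, 0, -0.08, 0, 0.15, 0.015, 0.03, 0, 0, -0.1, 0, 0.2, 0.02, 0.04, 0, 0, -0.1, 0, 0.223, 0.024, 0.04, 0, 0, -0.1, 0],
)

```text
clock: 1.45
eef_pos: [0.5, -0.1925, 0.1905]
tcp_rot: [-3.14, 0.001, 0.702]
ft_force: [-0.5, -0.6, 0.8]
width: 0.0854
```

```bash
python3 -c "
from h import *
o=st();s=snapshot('wrist');cv2.imwrite('pics/w1.png',s['img'][:,:,::-1])
print(projw(s,o,[.499,-.192,.084]))"
```

```text
1.45 [ 0.5    -0.1925  0.1905] [-3.1404e+00  5.0000e-04  7.0180e-01] F [-0.46 -0.58  0.77] T [-0.027  0.034 -0.027] w 0.0854 q [-0.491  0.414  1.824 -0.     0.905  0.378]
[315.82198218 200.36496446]
```

View pics/w1.png

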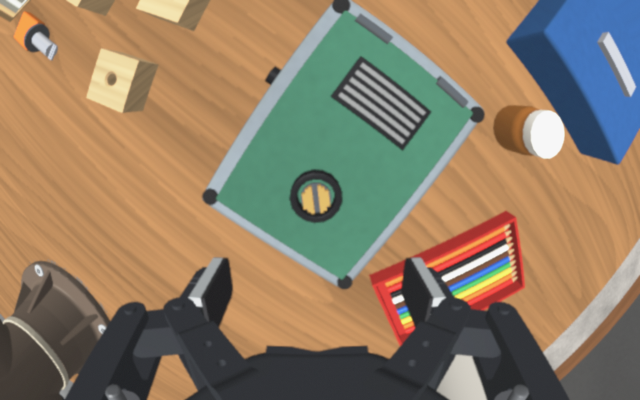

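```bash
python3 -c "
from h import *
im=cv2.imread('pics/w1.png')[165:230,280:355]
cv2.imwrite('pics/w1c.png',cv2.resize(im,None,fx=8,fy=8,interpolation=cv2.INTER_CUBIC))"
```

```text
(no output)
```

View pics/w1c.png

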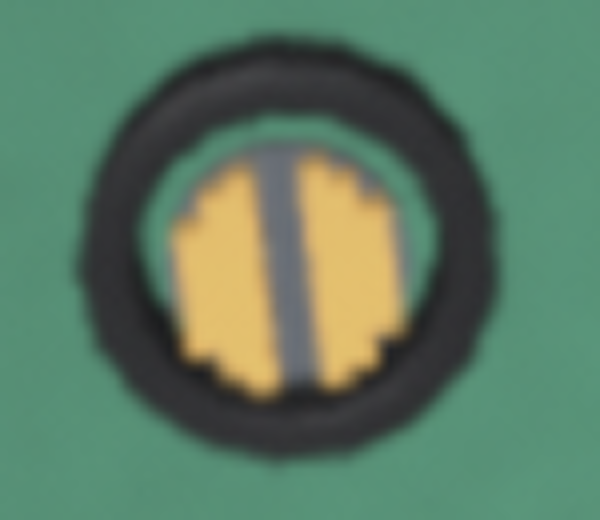

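```bash
cat >> h.py <<'E'
def studmeas(s,o,zt=.084,box=60,guess=(.499,-.192,.084)):
    im=s['img']; c=projw(s,o,guess); hsv=cv2.cvtColor(im,cv2.COLOR_RGB2HSV)
    m=cv2.inRange(hsv,(12,90,120),(32,255,255)); yy,xx=np.nonzero(m); k=(abs(xx-c[0])<box)&(abs(yy-c[1])<box)
    P=np.array([onz(rayw(s,o,(u,v)),zt)[:2] for u,v in zip(xx[k],yy[k])]).astype(np.float32)
    ce,r=cv2.minEnclosingCircle(P); 
    # two halves -> line by SVD on split
    lab=cv2.kmeans(P,2,None,(3,50,1e-7),10,cv2.KMEANS_PP_CENTERS)[1].ravel()
    A,B=P[lab==0].mean(0),P[lab==1].mean(0); d=B-A; a=np.arctan2(d[1],d[0])+np.pi/2
    print("stud n",k.sum(),"circ",np.round(ce,4),round(r,4),"mid",((A+B)/2).round(4),"slot yaw",(a+np.pi/2)%np.pi-np.pi/2, "sep",np.linalg.norm(d), len(P[lab==0]),len(P[lab==1]))
    d8=cv2.inRange(hsv,(0,0,0),(180,120,75)); yy,xx=np.nonzero(d8); k=(abs(xx-c[0])<box)&(abs(yy-c[1])<box)
    P=np.array([onz(rayw(s,o,(u,v)),.08)[:2] for u,v in zip(xx[k],yy[k])]).astype(np.float32)
    print("collar",np.round(cv2.minEnclosingCircle(P),4) if 0 else [np.round(q,4) for q in cv2.minEnclosingCircle(P)])
E
python3 -c "
from h import *
o=st();s=snapshot('wrist');studmeas(s,o,box=32)"
```

```text
1.5 [ 0.5015 -0.1924  0.191 ] [ 3.1415e+00 -3.0000e-04  7.0170e-01] F [ 0.09  1.65 -0.35] T [0.036 0.018 0.043] w 0.0854 q [-0.49   0.414  1.822  0.     0.905  0.379]
stud n 515 circ [ 0.4995 -0.1911] 0.0136 mid [ 0.4996 -0.1912] slot yaw 0.8339213 sep 0.012766144 255 260
collar [array([ 0.5009, -0.1904]), np.float64(0.0234)]
```

```bash
python3 -c "
from h import *
delta([.53,.19,.25],.78)"
```

```text
delta [ 0.2704 -0.2732 -0.0589] [ 0.      0.     -0.0781]
```

Request:
carry_out(
  increments=[0.02, -0.02, -0.04, 0, 0, 0, 0, 0.06, -0.06, -0.06, 0, 0, 0, 0, 0.1, -0.1, -0.06, 0, 0, -0.05, 0, 0.14, -0.14, -0.06, 0, 0, -0.08, 0, 0.18, -0.18, -0.06, 0, 0, -0.08, 0],
)

```text
clock: 2.17
eef_pos: [0.5198, 0.0601, 0.252]
tcp_rot: [3.141, -0.0, 0.779]
ft_force: [0.6, 0.4, 1.0]
width: 0.0856
```

Request:
carry_out(
  increments=[0.03, -0.03, 0, 0, 0, 0, 0, 0.06, -0.06, 0, 0, 0, 0, 0, 0.08, -0.08, 0, 0, 0, 0, 0, 0.083, -0.087, 0, 0, 0, 0, 0, 0.083, -0.087, 0, 0, 0, 0, 0],
)

```text
clock: 2.8
eef_pos: [0.5179, 0.179, 0.2515]
tcp_rot: [3.141, 0.0, 0.78]
ft_force: [-0.1, -0.8, 1.3]
width: 0.0854
```

```bash
python3 -c "
from h import *
o=st();s=snapshot('wrist');cv2.imwrite('pics/w2.png',s['img'][:,:,::-1])"
```

```text
2.8 [0.5179 0.179  0.2515] [3.1413e+00 3.0000e-04 7.7970e-01] F [-0.13 -0.75  1.27] T [-0.03  -0.002  0.009] w 0.0854 q [ 0.212  0.361  1.723 -0.     1.058  1.004]
```

View pics/w2.png

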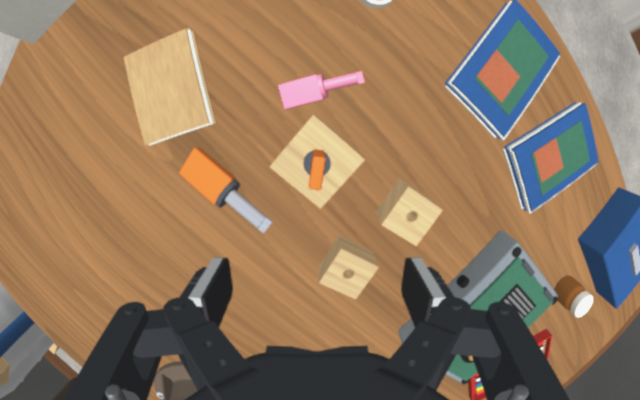

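```bash
python3 -c "
from h import *
t=snapshot('scene')['img'][:,:,::-1]
cv2.imwrite('pics/sc2.png',cv2.resize(t[150:290,300:480],None,fx=4,fy=4,interpolation=cv2.INTER_CUBIC))
im=cv2.imread('pics/w2.png')[105:215,260:375]
cv2.imwrite('pics/w2c.png',cv2.resize(im,None,fx=5,fy=5,interpolation=cv2.INTER_CUBIC))"
```

```text
(no output)
```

View pics/sc2.png

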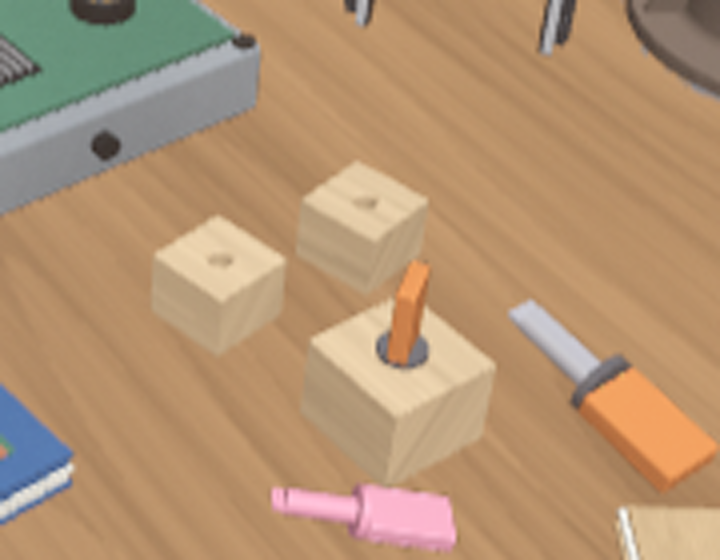

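View pics/w2c.png

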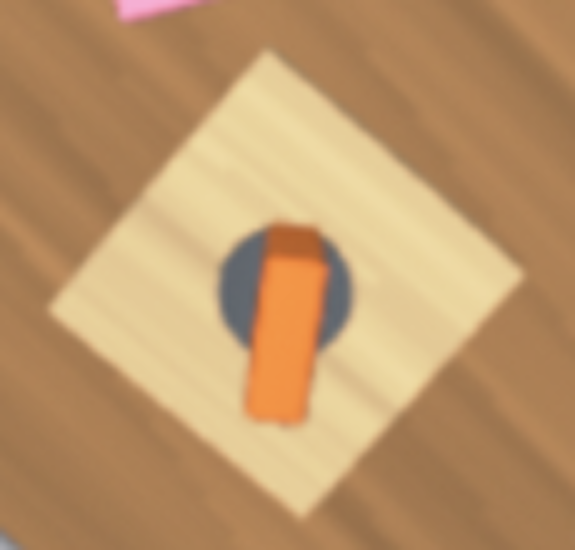

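```bash
python3 -c "
from h import *
from rig import robot
o=robot.observe();s=snapshot('wrist')
print(o['eef_pos'])
def f(p,z): return onz(rayw(s,o,(p[0]/5+260-.4,p[1]/5+105-.4)),z)
g=np.array([f(p,.113) for p in [(265,260),(328,265),(308,425),(245,418)]]);print(g.round(4),'c',g.mean(0).round(4))
print([np.linalg.norm(g[i]-g[i-1]).round(4) for i in range(4)])
d=(g[0]+g[1]-g[2]-g[3]);print('yaw',np.arctan2(d[1],d[0]))
q=np.array([f(p,.058) for p in [(268,50),(525,272),(303,518),(50,310)]]);print('stand',q.mean(0).round(4),[np.linalg.norm(q[i]-q[i-1]).round(4) for i in range(4)])
print('flange',f((286,292),.063).round(4))
"
```

```text
[0.51831486 0.17862768 0.25145663]
[[0.5381 0.2037 0.113 ]
 [0.5455 0.1948 0.113 ]
 [0.5213 0.1759 0.113 ]
 [0.5139 0.1853 0.113 ]] c [0.5297 0.1899 0.113 ]
[np.float64(0.0304), np.float64(0.0116), np.float64(0.0308), np.float64(0.0119)]
yaw 0.6574347625039461
stand [0.5296 0.1897 0.058 ] [np.float64(0.075), np.float64(0.0746), np.float64(0.0756), np.float64(0.0747)]
flange [0.5299 0.1901 0.063 ]
```

```bash
python3 -c "
from h import *
delta([.5297,.19,.073],.657)"
```

```text
delta [ 1.600e-02 -1.000e-04  1.785e-01] [ 3.000e-04 -1.000e-04  1.215e-01]
```

Request:
carry_out(
  increments=[0.008, 0, 0.03, 0, 0, 0.06, 0, 0.016, 0, 0.06, 0, 0, 0.12, 0, 0.016, 0, 0.09, 0, 0, 0.12, 0.3, 0.016, 0, 0.1, 0, 0, 0.12, 0.3, 0.016, 0, 0.1, 0, 0, 0.12, 0.3],
)

```text
clock: 3.58
eef_pos: [0.5298, 0.1906, 0.1513]
tcp_rot: [-3.141, 0.001, 0.659]
ft_force: [0.8, 0.0, 1.3]
width: 0.0595
```

```bash
python3 -c "
from h import *
st();delta([.5297,.19,.073],.657);o=robot.observe()
s=snapshot('wrist');cv2.imwrite('pics/w3.png',s['img'][:,:,::-1])"
```

```text
3.575 [0.5298 0.1906 0.1513] [-3.1415e+00  6.0000e-04  6.5920e-01] F [0.8  0.03 1.35] T [0.024 0.002 0.005] w 0.0595 q [ 0.228  0.499  1.799 -0.     0.844  1.14 ]
delta [-0.0004  0.0005  0.0783] [-0.0001  0.0006  0.0022]
```

View pics/w3.png

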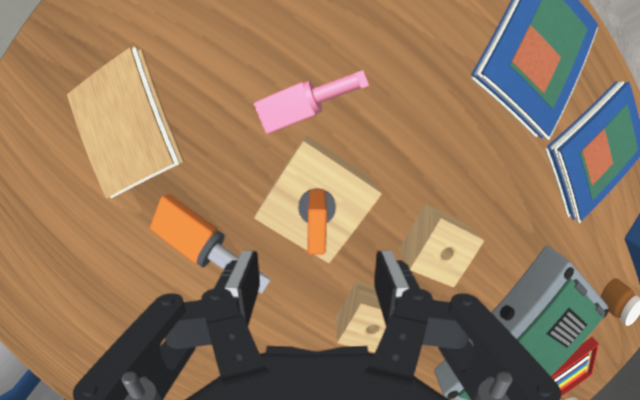

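Request:
carry_out(
  increments=[0, 0, 0.03, 0, 0, 0, 0.3, 0, 0, 0.06, 0, 0, 0, 0.3, 0, 0, 0.078, 0, 0, 0, 0.3, 0, 0, 0.078, 0, 0, 0, 0.4, 0, 0, 0.078, 0, 0, 0, 0.6],
  squeeze=40,
)

```text
clock: 4.25
eef_pos: [0.5304, 0.1912, 0.0746]
tcp_rot: [3.141, -0.002, 0.66]
ft_force: [-0.4, 0.6, -0.2]
width: 0.0351
```

Request:
carry_out(
  increments=[0, 0, 0, 0, 0, 0, 0.8, 0, 0, 0, 0, 0, 0, 1, 0, 0, 0, 0, 0, 0, 1, 0, 0, 0, 0, 0, 0, 1, 0, 0, 0, 0, 0, 0, 1],
  squeeze=60,
)

```text
clock: 4.88
eef_pos: [0.5301, 0.1913, 0.0743]
tcp_rot: [3.141, -0.001, 0.66]
ft_force: [-0.2, -0.9, 8.2]
width: 0.0116
```

```bash
python3 -c "
from h import *
st()
s=snapshot('wrist');cv2.imwrite('pics/w4.png',s['img'][:,:,::-1]);st()"
```

```text
4.875 [0.5301 0.1913 0.0743] [ 3.1408e+00 -1.5000e-03  6.5980e-01] F [-0.22 -0.87  8.17] T [-0.035  0.252 -0.013] w 0.0116 q [ 0.229  0.61   1.857 -0.     0.673  1.14 ]
4.925 [0.5301 0.1913 0.0743] [ 3.1408e+00 -1.5000e-03  6.5980e-01] F [-1.56 -0.38  7.14] T [-0.015  0.249  0.007] w 0.0113 q [ 0.229  0.61   1.857 -0.     0.673  1.14 ]
```

View pics/w4.png

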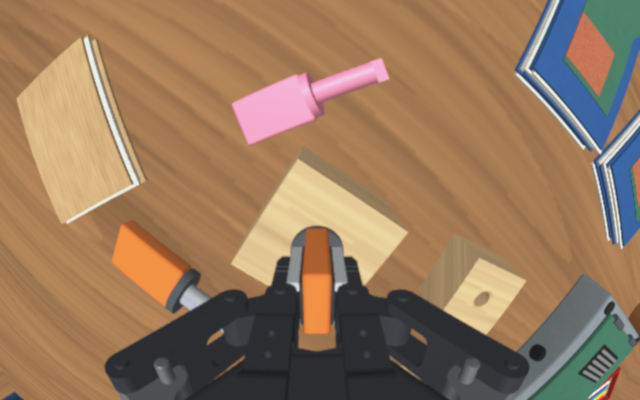

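Request:
carry_out(
  increments=[0, 0, -0.02, 0, 0, 0, 1, 0, 0, -0.04, 0, 0, 0, 1, 0, 0, -0.07, 0, 0, 0, 1, 0, 0, -0.11, 0, 0, 0, 1, 0, 0, -0.13, 0, 0, 0, 1],
)

```text
clock: 5.55
eef_pos: [0.53, 0.1913, 0.2056]
tcp_rot: [3.14, -0.002, 0.66]
ft_force: [0.2, 0.6, -1.1]
width: 0.0117
```

```bash
python3 -c "
from h import *
st()
s=snapshot('wrist');cv2.imwrite('pics/w5.png',s['img'][:,:,::-1])
s=snapshot('scene');cv2.imwrite('pics/sc5.png',cv2.resize(s['img'][130:290,300:480,::-1],None,fx=3.5,fy=3.5));st()
delta([.4998,-.191,.21],.834)"
```

```text
5.55 [0.53   0.1913 0.2056] [ 3.1404e+00 -2.4000e-03  6.5990e-01] F [ 0.25  0.64 -1.06] T [ 0.006  0.021 -0.011] w 0.0117 q [ 0.229  0.431  1.744 -0.     0.964  1.14 ]
5.65 [0.5304 0.1914 0.2056] [ 3.1398 -0.0038  0.6599] F [-0.2   0.06 -0.05] T [ 0.023  0.02  -0.056] w 0.0111 q [ 0.229  0.431  1.744 -0.     0.962  1.14 ]
delta [-0.2585  0.2834 -0.0049] [ 0.0021 -0.0036 -0.1741]
```

View pics/w5.png

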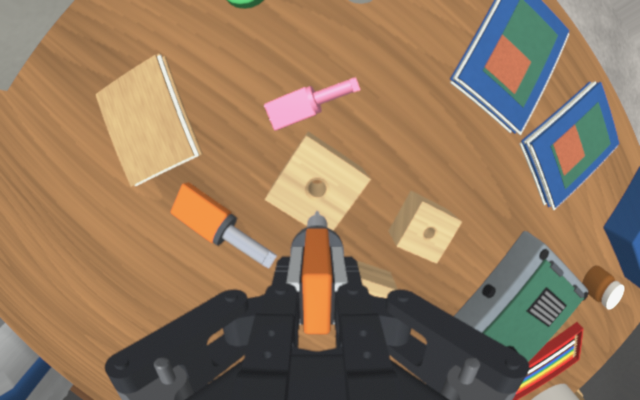

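View pics/sc5.png

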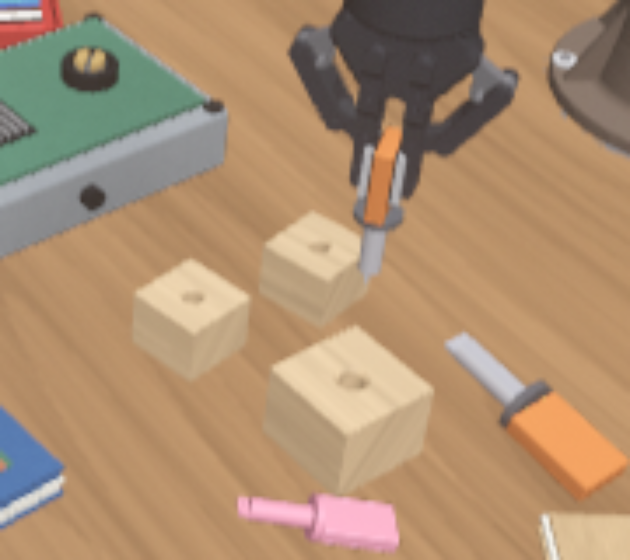

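Request:
carry_out(
  increments=[-0.04, 0.043, 0, 0, 0, -0.03, 1, -0.08, 0.086, 0, 0, 0, -0.06, 1, -0.12, 0.13, 0, 0, 0, -0.1, 1, -0.16, 0.174, 0, 0, 0, -0.14, 1, -0.2, 0.218, 0, 0, 0, -0.174, 1],
)

```text
clock: 6.28
eef_pos: [0.5045, -0.1054, 0.2024]
tcp_rot: [-3.141, 0.0, 0.835]
ft_force: [1.1, -1.2, -1.4]
width: 0.0109
```

```bash
python3 -c "
from h import *
st();delta([.4998,-.191,.21],.834)"
```

```text
6.275 [ 0.5045 -0.1054  0.2024] [-3.1407e+00  4.0000e-04  8.3510e-01] F [ 1.14 -1.22 -1.43] T [ 0.007  0.002 -0.004] w 0.0109 q [-0.334  0.372  1.859 -0.     0.912  0.402]
delta [-0.0666  0.0539 -0.0076] [-0.0008  0.0004  0.0011]
```

Request:
carry_out(
  increments=[-0.03, 0.02, 0.0, 0, 0, 0, 1, -0.07, 0.04, 0.015, 0, 0, 0, 1, -0.1, 0.054, 0.03, 0, 0, 0, 1, -0.1, 0.054, 0.035, 0, 0, 0, 1, -0.1, 0.054, 0.035, 0, 0, 0, 1],
)

```text
clock: 6.9
eef_pos: [0.4778, -0.2135, 0.1676]
tcp_rot: [-3.14, 0.0, 0.833]
ft_force: [-0.0, -0.4, -0.8]
width: 0.0113
```

```bash
python3 -c "
from h import *
o=st();s=snapshot('wrist');cv2.imwrite('pics/w6.png',s['img'][:,:,::-1]);o2=st();studmeas(s,o,box=34)
c=projw(s,o,[.4998,-.191,.084]).astype(int);print(c)
im=s['img'][c[1]-50:c[1]+60,c[0]-50:c[0]+50,::-1]
cv2.imwrite('pics/w6c.png',cv2.resize(im,None,fx=5,fy=5,interpolation=cv2.INTER_CUBIC))
"
```

```text
6.9 [ 0.4778 -0.2135  0.1676] [-3.1401e+00  2.0000e-04  8.3350e-01] F [-0.02 -0.44 -0.78] T [-0.028 -0.026  0.012] w 0.0113 q [-0.547  0.428  1.878  0.     0.837  0.191]
6.95 [ 0.4781 -0.2133  0.168 ] [-3.141e+00  1.000e-04  8.344e-01] F [-0.75  0.89 -1.09] T [0.036 0.022 0.085] w 0.0115 q [-0.546  0.428  1.878  0.     0.837  0.191]
stud n 637 circ [ 0.4993 -0.1912] 0.0134 mid [ 0.4994 -0.1913] slot yaw 0.81735265 sep 0.012759181 317 320
collar [array([ 0.4999, -0.1906]), np.float64(0.0226)]
[318 168]
```

View pics/w6.png

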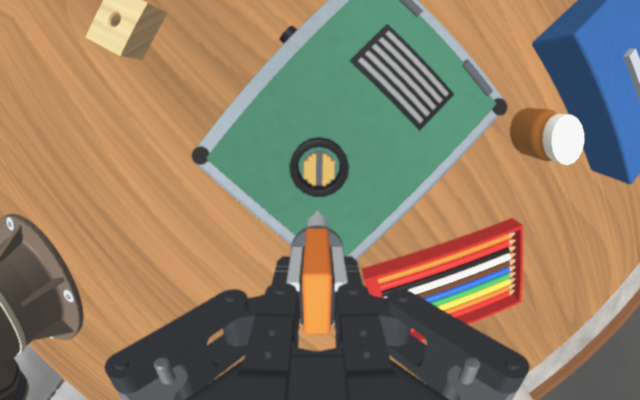

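View pics/w6c.png

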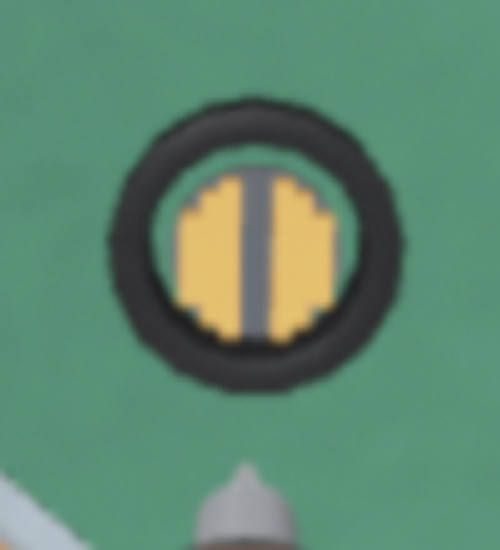

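```bash
python3 -c "
from h import *
for i in range(6):
    o=robot.observe(); print(o['clock'],o['eef_pos'].round(4),o['tcp_rot'].round(4),'T',o['ft_torque'].round(3),'e',o['effort'].round(4),'q6',o['qpos'][5].round(5)); s=snapshot('wrist')
delta([.4994,-.1913,.168],.825)
# blade tip y in tool
o=robot.observe();c,d=rayw(s,o,(317.1,210.5)); r=R.from_euler('xyz',o['tcp_rot']).inv()
c=r.apply(c-o['eef_pos']);d=r.apply(d); print('blade',c+d*(.0633-c[2])/d[2])
"
```

```text
6.95 [ 0.4781 -0.2133  0.168 ] [-3.141e+00  1.000e-04  8.344e-01] T [0.036 0.022 0.085] e [-8.66000e-01 -5.17742e+01 -2.08428e+01 -1.79000e-02 -4.35000e-02
 -9.00000e-04] q6 0.19061
7.0 [ 0.4783 -0.2132  0.1683] [-3.1415 -0.      0.8348] T [0.027 0.005 0.001] e [-5.97100e-01 -5.19650e+01 -2.09496e+01 -1.04000e-02 -1.45000e-02
  6.80000e-03] q6 0.19049
7.05 [ 0.4784 -0.2132  0.1685] [ 3.1412e+00 -1.0000e-04  8.3500e-01] T [-0.017 -0.005  0.022] e [-3.81900e-01 -5.21432e+01 -2.10371e+01 -6.00000e-03 -4.90000e-03
  8.10000e-03] q6 0.19039
7.1 [ 0.4784 -0.2133  0.1686] [ 3.1409e+00 -1.0000e-04  8.3510e-01] T [-0.016  0.017  0.025] e [-2.12100e-01 -5.22936e+01 -2.10962e+01 -2.90000e-03 -1.90000e-03
  7.20000e-03] q6 0.19029
7.15 [ 0.4784 -0.2134  0.1686] [ 3.1409e+00 -1.0000e-04  8.3500e-01] T [0.005 0.049 0.039] e [-9.01000e-02 -5.24154e+01 -2.11326e+01 -1.10000e-03 -1.00000e-03
  5.90000e-03] q6 0.19022
7.2 [ 0.4784 -0.2135  0.1686] [ 3.1409e+00 -1.0000e-04  8.3480e-01] T [ 0.036 -0.001 -0.016] e [-4.20000e-03 -5.25090e+01 -2.11534e+01  1.00000e-04 -6.00000e-04
  4.60000e-03] q6 0.19018
delta [0.0307 0.0007 0.0006] [ 0.0006 -0.0001  0.0097]
blade [5.71686466e-03 3.49344189e-06 6.33000000e-02]
```

```bash
python3 -c "
from h import *
o=st();s=snapshot('wrist');studmeas(s,o,box=34)
im=s['img'][118:228,268:368,::-1]
cv2.imwrite('pics/w7c.png',cv2.resize(im,None,fx=5,fy=5,interpolation=cv2.INTER_CUBIC))
g=s['img'].astype(int)
for v in (160,165,170,175): print(v,[tuple(g[v,u]) [0]-g[v,u][2] for u in range(310,330)])
for v in (210,211,212): print(v,[g[v,u].sum()//3 - (g[v,u][1]-g[v,u][0]) for u in range(310,326)])
"
```

```text
7.25 [ 0.4783 -0.2136  0.1686] [ 3.141  -0.      0.8347] F [-0.34  0.55 -0.93] T [ 0.035 -0.027 -0.019] w 0.0112 q [-0.546  0.427  1.877 -0.     0.837  0.19 ]
stud n 634 circ [ 0.4993 -0.1914] 0.0132 mid [ 0.4994 -0.1913] slot yaw 0.8260807 sep 0.013079927 320 314
collar [array([ 0.5001, -0.1906]), np.float64(0.0228)]
160 [np.int64(116), np.int64(117), np.int64(116), np.int64(114), np.int64(98), np.int64(50), np.int64(3), np.int64(-12), np.int64(-12), np.int64(-11), np.int64(-3), np.int64(42), np.int64(103), np.int64(116), np.int64(116), np.int64(116), np.int64(117), np.int64(117), np.int64(114), np.int64(98)]
165 [np.int64(117), np.int64(117), np.int64(117), np.int64(113), np.int64(97), np.int64(50), np.int64(3), np.int64(-13), np.int64(-12), np.int64(-10), np.int64(3), np.int64(51), np.int64(106), np.int64(116), np.int64(117), np.int64(117), np.int64(118), np.int64(117), np.int64(116), np.int64(117)]
170 [np.int64(117), np.int64(117), np.int64(117), np.int64(114), np.int64(98), np.int64(52), np.int64(4), np.int64(-11), np.int64(-12), np.int64(-11), np.int64(4), np.int64(52), np.int
[... 408 characters left out ...]
17)]
210 [np.int64(60), np.int64(61), np.int64(60), np.int64(60), np.int64(64), np.int64(77), np.int64(97), np.int64(98), np.int64(86), np.int64(71), np.int64(63), np.int64(60), np.int64(59), np.int64(61), np.int64(62), np.int64(59)]
211 [np.int64(58), np.int64(60), np.int64(59), np.int64(61), np.int64(75), np.int64(103), np.int64(129), np.int64(134), np.int64(116), np.int64(88), np.int64(67), np.int64(61), np.int64(60), np.int64(60), np.int64(59), np.int64(60)]
212 [np.int64(60), np.int64(60), np.int64(60), np.int64(65), np.int64(89), np.int64(122), np.int64(150), np.int64(153), np.int64(138), np.int64(107), np.int64(73), np.int64(60), np.int64(60), np.int64(60), np.int64(60), np.int64(60)]
```

View pics/w7c.png

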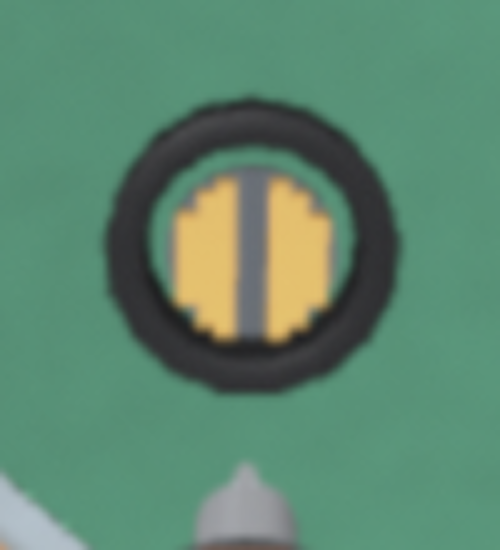

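Request:
carry_out(
  increments=[0.015, 0.0005, 0, 0, 0, 0.01, 1, 0.032, 0.0009, 0, 0, 0, 0.01, 1, 0.032, 0.0009, 0, 0, 0, 0.01, 1, 0.032, 0.0009, 0.008, 0, 0, 0.01, 1, 0.032, 0.0009, 0.015, 0, 0, 0.01, 1],
)

```text
clock: 7.92
eef_pos: [0.4999, -0.1911, 0.1526]
tcp_rot: [-3.141, 0.0, 0.824]
ft_force: [-0.6, 0.5, -1.7]
width: 0.0112
```

```bash
python3 -c "
from h import *
for i in range(5):
    o=st(); s=snapshot('wrist')
cv2.imwrite('pics/w8.png',s['img'][:,:,::-1]);print(o['effort'].round(3))
s=snapshot('scene');u=proj(s,[.4995,-.191,.09]).astype(int);print(u)
cv2.imwrite('pics/sc8.png',cv2.resize(s['img'][u[1]-60:u[1]+40,u[0]-60:u[0]+60,::-1],None,fx=5,fy=5,interpolation=cv2.INTER_CUBIC))
"
```

```text
7.925 [ 0.4999 -0.1911  0.1526] [-3.1412e+00  3.0000e-04  8.2360e-01] F [-0.59  0.51 -1.7 ] T [ 0.052 -0.033 -0.001] w 0.0112 q [-0.488  0.463  1.865 -0.     0.813  0.259]
7.975 [ 0.4996 -0.191   0.1518] [-3.140e+00  5.000e-04  8.235e-01] F [-0.29  0.12 -1.22] T [ 0.005  0.039 -0.019] w 0.011 q [-0.489  0.465  1.866 -0.     0.813  0.259]
8.025 [ 0.4997 -0.191   0.1523] [-3.140e+00  5.000e-04  8.235e-01] F [-0.16  1.44 -0.11] T [0.032 0.043 0.007] w 0.0115 q [-0.489  0.464  1.865 -0.     0.814  0.259]
8.075 [ 0.4999 -0.1911  0.1527] [-3.1406e+00  4.0000e-04  8.2340e-01] F [-0.11  0.77 -0.44] T [ 0.006  0.072 -0.02 ] w 0.0113 q [-0.489  0.463  1.865 -0.     0.814  0.259]
8.125 [ 0.5001 -0.1911  0.153 ] [-3.1411e+00  2.0000e-04  8.2340e-01] F [ 0.57 -0.01 -0.75] T [-0.013 -0.024 -0.039] w 0.0114 q [-0.488  0.463  1.864 -0.     0.815  0.259]
[ 6.0000e-03 -5.4072e+01 -2.0333e+01 -1.0000e-03 -2.6000e-02 -2.0000e-03]
[325 144]
```

View pics/w8.png

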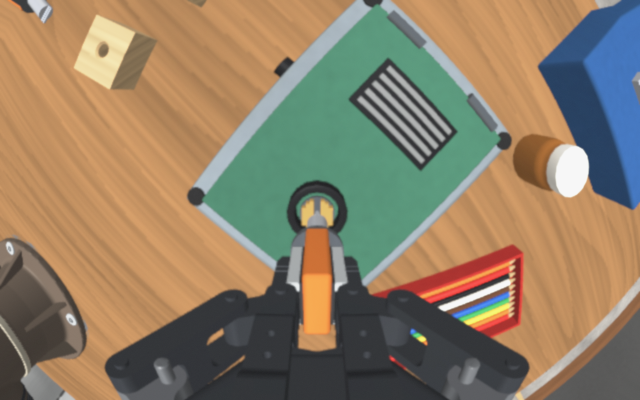

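View pics/sc8.png

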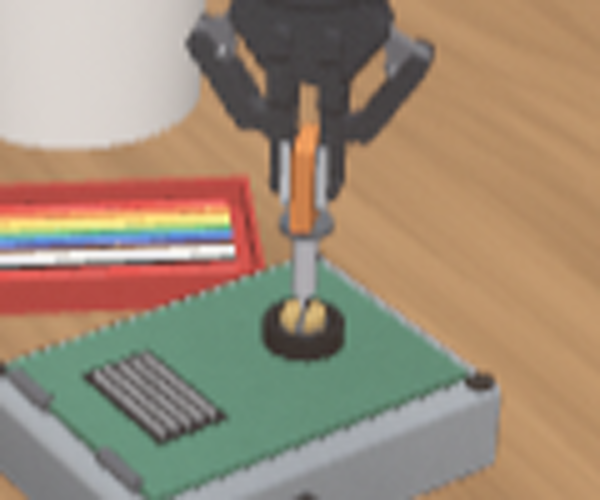

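Request:
carry_out(
  increments=[0, 0, 0.003, 0, 0, 0, 1, 0, 0, 0.006, 0, 0, 0, 1, 0, 0, 0.009, 0, 0, 0, 1, 0, 0, 0.009, 0, 0, 0, 1, 0, 0, 0.009, 0, 0, 0, 1],
)

```text
clock: 8.85
eef_pos: [0.5002, -0.1909, 0.1443]
tcp_rot: [3.142, 0.0, 0.824]
ft_force: [-0.1, 0.8, -1.3]
width: 0.0117
```

```bash
cat >> h.py <<'E'
def avg(n=4):
    F=[];T=[]
    for i in range(n):
        o=robot.observe();F.append(o['ft_force']);T.append(o['ft_torque'])
        if i<n-1: s=snapshot('wrist')
    print(round(o['clock'],2),'p',o['eef_pos'].round(4),'yaw',o['tcp_rot'].round(4),'F',np.mean(F,0).round(2),'T',np.mean(T,0).round(3),'e',o['effort'].round(3),'q6',o['qpos'][5].round(4))
    return s if n>1 else None
E
python3 -c "
from h import *
s=avg();cv2.imwrite('pics/w9c.png',cv2.resize(s['img'][150:260,260:375,::-1],None,fx=5,fy=5,interpolation=cv2.INTER_CUBIC))"
```

```text
9.0 p [ 0.5003 -0.191   0.1444] yaw [ 3.1414 -0.      0.8237] F [ 0.35  0.31 -0.74] T [-0.002 -0.02  -0.003] e [  0.    -54.826 -20.113  -0.      0.     -0.   ] q6 0.2591
```

View pics/w9c.png

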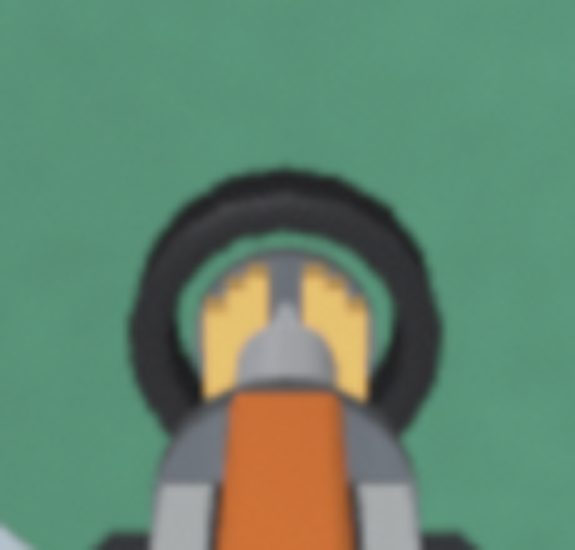

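Request:
carry_out(
  increments=[0, 0, 0.001, 0, 0, 0, 1, 0, 0, 0.002, 0, 0, 0, 1, 0, 0, 0.003, 0, 0, 0, 1, 0, 0, 0.003, 0, 0, 0, 1, 0, 0, 0.003, 0, 0, 0, 1],
)

```text
clock: 9.62
eef_pos: [0.5002, -0.191, 0.1413]
tcp_rot: [3.142, 0.0, 0.824]
ft_force: [-0.1, -0.8, 0.3]
width: 0.011
```

```bash
python3 -c "
from h import *
avg()"
```

```text
9.78 p [ 0.5002 -0.1909  0.1413] yaw [3.1415e+00 1.0000e-04 8.2390e-01] F [-0.44 -0.06 -0.16] T [0.013 0.037 0.011] e [-1.9000e-02 -5.4567e+01 -1.9849e+01 -3.0000e-03 -6.3000e-02 -0.0000e+00] q6 0.2591
```

Request:
carry_out(
  increments=[0, 0, 0.001, 0, 0, 0, 1, 0, 0, 0.002, 0, 0, 0, 1, 0, 0, 0.003, 0, 0, 0, 1, 0, 0, 0.003, 0, 0, 0, 1, 0, 0, 0.003, 0, 0, 0, 1],
)

```text
clock: 10.4
eef_pos: [0.5003, -0.191, 0.1384]
tcp_rot: [3.141, 0.0, 0.824]
ft_force: [-0.4, 0.4, 4.1]
width: 0.0115
```

```bash
python3 -c "
from h import *
avg()"
```

```text
10.55 p [ 0.5003 -0.191   0.1383] yaw [3.1414e+00 1.0000e-04 8.2390e-01] F [-0.29  0.31  4.22] T [ 0.108  0.171 -0.003] e [-8.2000e-02 -5.2673e+01 -1.9027e+01 -1.2000e-02 -2.4000e-01 -0.0000e+00] q6 0.259
```

Request:
carry_out(
  increments=[0, 0, 0.0015, 0, 0, 0, 1, 0, 0, 0.003, 0, 0, 0, 1, 0, 0, 0.005, 0, 0, 0, 1, 0, 0, 0.005, 0, 0, 0, 1, 0, 0, 0.005, 0, 0, 0, 1],
)

```text
clock: 11.18
eef_pos: [0.5003, -0.191, 0.1335]
tcp_rot: [3.141, -0.0, 0.824]
ft_force: [-1.4, 1.1, 9.6]
width: 0.0116
```

```bash
python3 -c "
from h import *
avg(5)"
```

```text
11.38 p [ 0.5003 -0.191   0.1336] yaw [ 3.1411e+00 -1.0000e-04  8.2380e-01] F [-1.6   1.13  9.02] T [ 0.199  0.329 -0.007] e [-1.3900e-01 -5.0738e+01 -1.8232e+01 -1.1000e-02 -5.0500e-01 -1.0000e-03] q6 0.2591
```

Request:
carry_out(
  increments=[0, 0, 0.001, 0, 0, 0, 1, 0, 0, 0.0023, 0, 0, 0, 1, 0, 0, 0.0023, 0, 0, 0, 1, 0, 0, 0.0023, 0, 0, 0, 1, 0, 0, 0.0023, 0, 0, 0, 1],
)

```text
clock: 12.0
eef_pos: [0.5004, -0.191, 0.1314]
tcp_rot: [3.141, -0.0, 0.824]
ft_force: [-1.8, 0.6, 10.1]
width: 0.0111
```

```bash
python3 -c "
from h import *
avg(5)"
```

```text
12.2 p [ 0.5004 -0.191   0.1314] yaw [ 3.1408e+00 -1.0000e-04  8.2380e-01] F [-1.49  0.83 10.24] T [ 0.206  0.411 -0.009] e [-1.5900e-01 -4.9886e+01 -1.7911e+01 -9.0000e-03 -6.3400e-01 -1.0000e-03] q6 0.2591
```

Request:
carry_out(
  increments=[0, 0, 0, 0, 0, 0.06, 1, 0, 0, 0, 0, 0, 0.12, 1, 0, 0, 0, 0, 0, 0.18, 1, 0, 0, 0, 0, 0, 0.24, 1, 0, 0, 0, 0, 0, 0.3, 1],
)

```text
clock: 12.82
eef_pos: [0.5006, -0.1912, 0.1315]
tcp_rot: [3.14, -0.001, 0.522]
ft_force: [-0.6, -0.3, 9.9]
width: 0.0114
```

```bash
python3 -c "
from h import *
avg(4)"
```

```text
12.97 p [ 0.5006 -0.1912  0.1315] yaw [ 3.1402e+00 -7.0000e-04  5.2350e-01] F [-0.75 -0.36 10.3 ] T [0.051 0.212 0.034] e [  0.062 -49.8   -17.222   0.083  -0.278   0.247] q6 0.5595
```

```bash
python3 -c "
from h import *
avg(1)
for i in range(6):
    s=snapshot('wrist');avg(1)"
```

```text
12.97 p [ 0.5006 -0.1912  0.1315] yaw [ 3.1402e+00 -7.0000e-04  5.2350e-01] F [-1.19 -0.28 10.87] T [0.059 0.233 0.039] e [  0.062 -49.8   -17.222   0.083  -0.278   0.247] q6 0.5595
13.03 p [ 0.5006 -0.1912  0.1315] yaw [ 3.1402e+00 -7.0000e-04  5.2380e-01] F [-1.56  0.49 10.26] T [0.061 0.235 0.034] e [  0.059 -49.8   -17.222   0.082  -0.278   0.084] q6 0.5592
13.07 p [ 0.5006 -0.1912  0.1316] yaw [ 3.1401e+00 -7.0000e-04  5.2390e-01] F [-0.59  0.63 10.6 ] T [-0.007  0.241  0.063] e [ 5.9000e-02 -4.9800e+01 -1.7223e+01  8.2000e-02 -2.7800e-01  3.9000e-02] q6 0.5591
13.12 p [ 0.5006 -0.1912  0.1315] yaw [ 3.1402e+00 -7.0000e-04  5.2380e-01] F [-1.08  0.02 10.56] T [0.006 0.218 0.018] e [ 5.6000e-02 -4.9800e+01 -1.7223e+01  8.1000e-02 -2.7800e-01  2.8000e-02] q6 0.5591
13.18 p [ 0.5007 -0.1912  0.1315] yaw [ 3.1401e+00 -7.0000e-04  5.2390e-01] F [-1.15  0.5  10.18] T [0.03  0.203 0.023] e [ 5.8000e-02 -4.9800e+01 -1.7223e+01  8.1000e-02 -2.7800e-01  2.6000e-02] q6 0.559
13.22 p [ 0.5007 -0.1912  0.1315] yaw [ 3.1401e+00 -7.0000e-04  5.2380e-01] F [-0.84 -0.07 10.06] T [-0.005  0.236 -0.032] e [ 5.8000e-02 -4.9800e+01 -1.7223e+01  8.1000e-02 -2.7800e-01  2.6000e-02] q6 0.5591
13.28 p [ 0.5006 -0.1912  0.1315] yaw [ 3.1402e+00 -7.0000e-04  5.2390e-01] F [-1.26  0.49 10.23] T [-0.024  0.148  0.081] e [ 5.8000e-02 -4.9800e+01 -1.7223e+01  8.1000e-02 -2.7800e-01  2.6000e-02] q6 0.5591
```

Request:
carry_out(
  increments=[0, 0, 0, 0, 0, 0.1, 1, 0, 0, 0, 0, 0, 0.2, 1, 0, 0, 0, 0, 0, 0.3, 1, 0, 0, 0, 0, 0, 0.4, 1, 0, 0, 0, 0, 0, 0.5, 1],
)

```text
clock: 13.9
eef_pos: [0.5006, -0.1913, 0.1315]
tcp_rot: [3.141, -0.001, 0.021]
ft_force: [-0.7, -0.1, 9.4]
width: 0.0115
```

```bash
python3 -c "
from h import *
avg(6);avg(1)"
```

```text
14.15 p [ 0.5007 -0.1913  0.1315] yaw [ 3.1405e+00 -1.4000e-03  2.3900e-02] F [-0.81 -0.47  9.99] T [-0.079  0.229 -0.003] e [ 3.1900e-01 -4.9792e+01 -1.7140e+01  1.8200e-01 -2.3700e-01  4.6000e-02] q6 1.0591
14.15 p [ 0.5007 -0.1913  0.1315] yaw [ 3.1405e+00 -1.4000e-03  2.3900e-02] F [-0.01 -0.28  9.44] T [-0.093  0.233 -0.043] e [ 3.1900e-01 -4.9792e+01 -1.7140e+01  1.8200e-01 -2.3700e-01  4.6000e-02] q6 1.0591
```

Request:
carry_out(
  increments=[0, 0, 0, 0, 0, 0.03, 1, 0, 0, 0, 0, 0, 0.06, 1, 0, 0, 0, 0, 0, 0.06, 1, 0, 0, 0, 0, 0, 0.06, 1, 0, 0, 0, 0, 0, 0.06, 1],
)

```text
clock: 14.78
eef_pos: [0.5006, -0.1913, 0.1316]
tcp_rot: [3.141, -0.001, -0.036]
ft_force: [-0.8, -0.4, 10.2]
width: 0.0121
```

```bash
python3 -c "
from h import *
avg(1)"
```

```text
14.78 p [ 0.5006 -0.1913  0.1316] yaw [ 3.1406e+00 -1.4000e-03 -3.6100e-02] F [-0.82 -0.36 10.17] T [-0.1    0.26   0.051] e [ 3.7000e-01 -4.9791e+01 -1.7134e+01  2.1000e-01 -2.3400e-01  2.8000e-02] q6 1.1191
```

Request:
carry_out(
  increments=[0, 0, 0, 0, 0, 0.02, 1, 0, 0, 0, 0, 0, 0.04, 1, 0, 0, 0, 0, 0, 0.04, 1, 0, 0, 0, 0, 0, 0.04, 1, 0, 0, 0, 0, 0, 0.04, 1],
)

```text
clock: 15.4
eef_pos: [0.5006, -0.1913, 0.1316]
tcp_rot: [3.141, -0.001, -0.076]
ft_force: [-1.1, -0.3, 10.4]
width: 0.0113
```

```bash
python3 -c "
from h import *
avg(1)"
```

```text
15.4 p [ 0.5006 -0.1913  0.1316] yaw [ 3.1406e+00 -1.4000e-03 -7.6000e-02] F [-1.07 -0.26 10.42] T [-0.119  0.277  0.009] e [ 4.1500e-01 -4.9791e+01 -1.7132e+01  2.2900e-01 -2.3300e-01  2.9000e-02] q6 1.159
```

Request:
carry_out(
  increments=[0, 0, 0, 0, 0, 0.02, 1, 0, 0, 0, 0, 0, 0.04, 1, 0, 0, 0, 0, 0, 0.04, 1, 0, 0, 0, 0, 0, 0.04, 1, 0, 0, 0, 0, 0, 0.04, 1],
)

```text
clock: 16.02
eef_pos: [0.5006, -0.1913, 0.1315]
tcp_rot: [3.141, -0.001, -0.116]
ft_force: [-1.0, -0.4, 10.5]
width: 0.0111
```

```bash
python3 -c "
from h import *
avg(1)"
```

```text
16.02 p [ 0.5006 -0.1913  0.1315] yaw [ 3.1407e+00 -1.4000e-03 -1.1600e-01] F [-1.   -0.37 10.51] T [-0.203  0.264  0.037] e [ 4.6100e-01 -4.9792e+01 -1.7131e+01  2.4800e-01 -2.3200e-01  2.9000e-02] q6 1.1991
```

Request:
carry_out(
  increments=[0, 0, 0, 0, 0, 0.02, 1, 0, 0, 0, 0, 0, 0.04, 1, 0, 0, 0, 0, 0, 0.04, 1, 0, 0, 0, 0, 0, 0.04, 1, 0, 0, 0, 0, 0, 0.04, 1],
)

```text
clock: 16.65
eef_pos: [0.5006, -0.1913, 0.1316]
tcp_rot: [3.141, -0.002, -0.156]
ft_force: [-1.0, -0.7, 10.1]
width: 0.0114
```

```bash
python3 -c "
from h import *
avg(1)"
```

```text
16.65 p [ 0.5006 -0.1913  0.1316] yaw [ 3.1407e+00 -1.5000e-03 -1.5610e-01] F [-0.97 -0.69 10.1 ] T [-0.169  0.317  0.078] e [ 5.0900e-01 -4.9791e+01 -1.7131e+01  2.6800e-01 -2.3300e-01  2.9000e-02] q6 1.239
```

Request:
carry_out(
  increments=[0, 0, 0, 0, 0, 0.02, 1, 0, 0, 0, 0, 0, 0.04, 1, 0, 0, 0, 0, 0, 0.04, 1, 0, 0, 0, 0, 0, 0.04, 1, 0, 0, 0, 0, 0, 0.04, 1],
)

```text
clock: 17.27
eef_pos: [0.5007, -0.1913, 0.1316]
tcp_rot: [3.141, -0.002, -0.196]
ft_force: [-0.7, -0.9, 10.4]
width: 0.011
```

```bash
python3 -c "
from h import *
avg(1)"
```

```text
17.27 p [ 0.5007 -0.1913  0.1316] yaw [ 3.1408e+00 -1.6000e-03 -1.9600e-01] F [-0.65 -0.93 10.45] T [-0.218  0.276  0.025] e [ 5.5600e-01 -4.9791e+01 -1.7133e+01  2.8700e-01 -2.3300e-01  2.9000e-02] q6 1.279
```

Request:
carry_out(
  increments=[0, 0, 0, 0, 0, 0.02, 1, 0, 0, 0, 0, 0, 0.04, 1, 0, 0, 0, 0, 0, 0.04, 1, 0, 0, 0, 0, 0, 0.04, 1, 0, 0, 0, 0, 0, 0.04, 1],
)

```text
clock: 17.9
eef_pos: [0.5006, -0.1913, 0.1316]
tcp_rot: [3.141, -0.002, -0.236]
ft_force: [-0.6, -0.5, 9.3]
width: 0.0112
```

```bash
python3 -c "
from h import *
avg(1)"
```

```text
17.9 p [ 0.5006 -0.1913  0.1316] yaw [ 3.1408e+00 -1.5000e-03 -2.3600e-01] F [-0.57 -0.51  9.34] T [-0.204  0.265 -0.042] e [ 6.0400e-01 -4.9790e+01 -1.7135e+01  3.0700e-01 -2.3500e-01  2.9000e-02] q6 1.3191
```

Request:
carry_out(
  increments=[0, 0, 0, 0, 0, 0.02, 1, 0, 0, 0, 0, 0, 0.04, 1, 0, 0, 0, 0, 0, 0.04, 1, 0, 0, 0, 0, 0, 0.04, 1, 0, 0, 0, 0, 0, 0.04, 1],
)

```text
clock: 18.52
eef_pos: [0.5006, -0.1914, 0.1316]
tcp_rot: [3.141, -0.002, -0.276]
ft_force: [-1.9, -1.0, 9.1]
width: 0.0116
```

```bash
python3 -c "
from h import *
avg(1)"
```

```text
18.52 p [ 0.5006 -0.1914  0.1316] yaw [ 3.1409e+00 -1.6000e-03 -2.7610e-01] F [-1.92 -1.01  9.11] T [-0.242  0.289  0.051] e [ 6.5100e-01 -4.9792e+01 -1.7139e+01  3.2600e-01 -2.3700e-01  3.0000e-02] q6 1.359
```

Request:
carry_out(
  increments=[0, 0, 0, 0, 0, 0.02, 1, 0, 0, 0, 0, 0, 0.04, 1, 0, 0, 0, 0, 0, 0.04, 1, 0, 0, 0, 0, 0, 0.04, 1, 0, 0, 0, 0, 0, 0.04, 1],
)

```text
clock: 19.15
eef_pos: [0.5006, -0.1914, 0.1315]
tcp_rot: [3.141, -0.002, -0.316]
ft_force: [-1.5, -1.1, 10.7]
width: 0.0115
```

```bash
python3 -c "
from h import *
avg(1)"
```

```text
19.15 p [ 0.5006 -0.1914  0.1315] yaw [ 3.1409e+00 -1.6000e-03 -3.1600e-01] F [-1.52 -1.14 10.71] T [-0.276  0.342  0.066] e [ 6.9600e-01 -4.9793e+01 -1.7145e+01  3.4600e-01 -2.4000e-01  3.0000e-02] q6 1.399
```

Request:
carry_out(
  increments=[0, 0, 0, 0, 0, 0.02, 1, 0, 0, 0, 0, 0, 0.04, 1, 0, 0, 0, 0, 0, 0.04, 1, 0, 0, 0, 0, 0, 0.04, 1, 0, 0, 0, 0, 0, 0.04, 1],
)

```text
clock: 19.77
eef_pos: [0.5006, -0.1914, 0.1316]
tcp_rot: [3.141, -0.002, -0.356]
ft_force: [-1.5, -0.8, 9.8]
width: 0.0115
```

```bash
python3 -c "
from h import *
avg(1)"
```

```text
19.77 p [ 0.5006 -0.1914  0.1316] yaw [ 3.141e+00 -1.600e-03 -3.560e-01] F [-1.48 -0.75  9.75] T [-0.24   0.316  0.074] e [ 7.4300e-01 -4.9794e+01 -1.7152e+01  3.6500e-01 -2.4400e-01  3.0000e-02] q6 1.439
```

Request:
carry_out(
  increments=[0, 0, 0, 0, 0, 0.02, 1, 0, 0, 0, 0, 0, 0.04, 1, 0, 0, 0, 0, 0, 0.04, 1, 0, 0, 0, 0, 0, 0.04, 1, 0, 0, 0, 0, 0, 0.04, 1],
)

```text
clock: 20.4
eef_pos: [0.5006, -0.1914, 0.1315]
tcp_rot: [3.141, -0.002, -0.396]
ft_force: [-1.3, -1.0, 9.6]
width: 0.0113
```

```bash
python3 -c "
from h import *
avg(1)"
```

```text
20.4 p [ 0.5006 -0.1914  0.1315] yaw [ 3.141e+00 -1.700e-03 -3.960e-01] F [-1.27 -0.95  9.64] T [-0.285  0.302  0.04 ] e [ 7.9100e-01 -4.9794e+01 -1.7159e+01  3.8400e-01 -2.4800e-01  3.0000e-02] q6 1.479
```

Request:
carry_out(
  increments=[0, 0, 0, 0, 0, 0.02, 1, 0, 0, 0, 0, 0, 0.04, 1, 0, 0, 0, 0, 0, 0.04, 1, 0, 0, 0, 0, 0, 0.04, 1, 0, 0, 0, 0, 0, 0.04, 1],
)

```text
clock: 21.02
eef_pos: [0.5007, -0.1913, 0.1316]
tcp_rot: [3.141, -0.002, -0.436]
ft_force: [-0.8, -0.3, 10.7]
width: 0.0115
```

```bash
python3 -c "
from h import *
avg(1)
s=snapshot('wrist');cv2.imwrite('pics/w10c.png',cv2.resize(s['img'][150:260,260:375,::-1],None,fx=5,fy=5,interpolation=cv2.INTER_CUBIC))"
```

```text
21.02 p [ 0.5007 -0.1913  0.1316] yaw [ 3.1412e+00 -1.7000e-03 -4.3610e-01] F [-0.82 -0.26 10.73] T [-0.077  0.21   0.045] e [ 3.3700e-01 -4.9788e+01 -1.7105e+01  1.9200e-01 -2.2000e-01  2.8000e-02] q6 1.519
```

View pics/w10c.png

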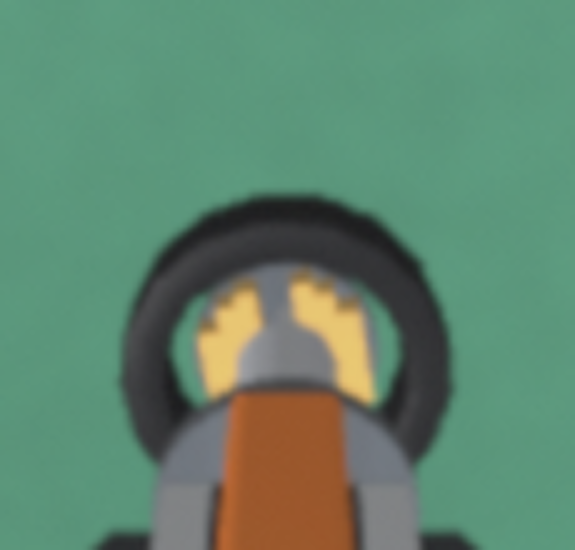

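Request:
carry_out(
  increments=[0, 0, 0, 0, 0, 0.02, 1, 0, 0, 0, 0, 0, 0.04, 1, 0, 0, 0, 0, 0, 0.04, 1, 0, 0, 0, 0, 0, 0.04, 1, 0, 0, 0, 0, 0, 0.04, 1],
)

```text
clock: 21.7
eef_pos: [0.5007, -0.1913, 0.1316]
tcp_rot: [3.141, -0.002, -0.476]
ft_force: [-1.1, 0.5, 10.4]
width: 0.0111
```

```bash
python3 -c "
from h import *
avg(1)"
```

```text
21.7 p [ 0.5007 -0.1913  0.1316] yaw [ 3.1413e+00 -1.7000e-03 -4.7600e-01] F [-1.08  0.5  10.35] T [-0.1    0.206  0.04 ] e [ 3.9600e-01 -4.9789e+01 -1.7102e+01  2.1800e-01 -2.1900e-01  2.9000e-02] q6 1.559
```

Request:
carry_out(
  increments=[0, 0, 0, 0, 0, 0.02, 1, 0, 0, 0, 0, 0, 0.04, 1, 0, 0, 0, 0, 0, 0.04, 1, 0, 0, 0, 0, 0, 0.04, 1, 0, 0, 0, 0, 0, 0.04, 1],
)

```text
clock: 22.32
eef_pos: [0.5006, -0.1913, 0.1315]
tcp_rot: [3.141, -0.002, -0.516]
ft_force: [-1.1, -0.4, 10.2]
width: 0.0114
```

```bash
python3 -c "
from h import *
avg(1)"
```

```text
22.32 p [ 0.5006 -0.1913  0.1315] yaw [ 3.1413e+00 -1.7000e-03 -5.1610e-01] F [-1.07 -0.42 10.22] T [-0.169  0.265  0.089] e [ 4.6300e-01 -4.9787e+01 -1.7101e+01  2.4500e-01 -2.1900e-01  2.9000e-02] q6 1.5991
```

Request:
carry_out(
  increments=[0, 0, 0, 0, 0, 0.02, 1, 0, 0, 0, 0, 0, 0.04, 1, 0, 0, 0, 0, 0, 0.04, 1, 0, 0, 0, 0, 0, 0.04, 1, 0, 0, 0, 0, 0, 0.04, 1],
)

```text
clock: 22.95
eef_pos: [0.5006, -0.1913, 0.1316]
tcp_rot: [3.141, -0.002, -0.556]
ft_force: [-0.8, -0.8, 10.0]
width: 0.0115
```

```bash
python3 -c "
from h import *
avg(1)"
```

```text
22.95 p [ 0.5006 -0.1913  0.1316] yaw [ 3.1414e+00 -1.8000e-03 -5.5600e-01] F [-0.85 -0.83  9.99] T [-0.17   0.279  0.019] e [ 5.2600e-01 -4.9789e+01 -1.7103e+01  2.7100e-01 -2.2000e-01  2.9000e-02] q6 1.639
```

Request:
carry_out(
  increments=[0, 0, 0, 0, 0, 0.02, 1, 0, 0, 0, 0, 0, 0.04, 1, 0, 0, 0, 0, 0, 0.04, 1, 0, 0, 0, 0, 0, 0.04, 1, 0, 0, 0, 0, 0, 0.04, 1],
)

```text
clock: 23.58
eef_pos: [0.5007, -0.1913, 0.1316]
tcp_rot: [3.141, -0.002, -0.596]
ft_force: [-1.0, -1.1, 10.0]
width: 0.0117
```

```bash
python3 -c "
from h import *
avg(1)"
```

```text
23.57 p [ 0.5007 -0.1913  0.1316] yaw [ 3.1415e+00 -1.8000e-03 -5.9610e-01] F [-0.98 -1.12  9.98] T [-0.124  0.253 -0.016] e [ 4.5600e-01 -4.9786e+01 -1.7084e+01  2.4000e-01 -2.0900e-01  2.9000e-02] q6 1.6791
```

Request:
carry_out(
  increments=[0, 0, 0, 0, 0, 0.02, 1, 0, 0, 0, 0, 0, 0.04, 1, 0, 0, 0, 0, 0, 0.04, 1, 0, 0, 0, 0, 0, 0.04, 1, 0, 0, 0, 0, 0, 0.04, 1],
)

```text
clock: 24.2
eef_pos: [0.5007, -0.1913, 0.1316]
tcp_rot: [3.142, -0.002, -0.636]
ft_force: [-0.8, -1.1, 9.9]
width: 0.0114
```

```bash
python3 -c "
from h import *
avg(1)"
```

```text
24.2 p [ 0.5007 -0.1913  0.1316] yaw [ 3.1415e+00 -1.8000e-03 -6.3600e-01] F [-0.85 -1.13  9.92] T [-0.118  0.354  0.031] e [ 5.2200e-01 -4.9787e+01 -1.7087e+01  2.6700e-01 -2.1100e-01  2.9000e-02] q6 1.719
```

Request:
carry_out(
  increments=[0, 0, 0, 0, 0, 0.02, 1, 0, 0, 0, 0, 0, 0.04, 1, 0, 0, 0, 0, 0, 0.04, 1, 0, 0, 0, 0, 0, 0.04, 1, 0, 0, 0, 0, 0, 0.04, 1],
)

```text
clock: 24.82
eef_pos: [0.5007, -0.1913, 0.1315]
tcp_rot: [-3.142, -0.002, -0.676]
ft_force: [-0.6, -1.0, 9.7]
width: 0.0113
```

```bash
python3 -c "
from h import *
avg(1)"
```

```text
24.82 p [ 0.5007 -0.1913  0.1315] yaw [-3.1416e+00 -1.8000e-03 -6.7600e-01] F [-0.57 -0.99  9.67] T [-0.093  0.273  0.004] e [ 4.1200e-01 -4.9786e+01 -1.7072e+01  2.2800e-01 -2.0200e-01  3.7000e-02] q6 1.759
```

Request:
carry_out(
  increments=[0, 0, 0, 0, 0, 0.01, 1, 0, 0, 0, 0, 0, 0.02, 1, 0, 0, 0, 0, 0, 0.02, 1, 0, 0, 0, 0, 0, 0.02, 1, 0, 0, 0, 0, 0, 0.02, 1],
)

```text
clock: 25.45
eef_pos: [0.5007, -0.1913, 0.1315]
tcp_rot: [-3.142, -0.002, -0.696]
ft_force: [-1.0, 0.3, 9.5]
width: 0.0114
```

```bash
python3 -c "
from h import *
avg(1)"
```

```text
25.45 p [ 0.5007 -0.1913  0.1315] yaw [-3.1415e+00 -1.7000e-03 -6.9600e-01] F [-0.98  0.26  9.5 ] T [-0.125  0.26   0.098] e [ 3.9700e-01 -4.9787e+01 -1.7082e+01  2.3000e-01 -2.0700e-01  4.5000e-02] q6 1.779
```

Request:
carry_out(
  increments=[0, 0, 0, 0, 0, 0.01, 1, 0, 0, 0, 0, 0, 0.02, 1, 0, 0, 0, 0, 0, 0.02, 1, 0, 0, 0, 0, 0, 0.02, 1, 0, 0, 0, 0, 0, 0.02, 1],
)

```text
clock: 26.08
eef_pos: [0.5007, -0.1913, 0.1316]
tcp_rot: [-3.142, -0.002, -0.716]
ft_force: [-1.7, 0.3, 9.8]
width: 0.0112
```

```bash
python3 -c "
from h import *
avg(1);s=snapshot('wrist');avg(1)"
```

```text
26.07 p [ 0.5007 -0.1913  0.1316] yaw [-3.1415e+00 -1.8000e-03 -7.1600e-01] F [-1.73  0.28  9.8 ] T [-0.088  0.262  0.044] e [  0.415 -49.788 -17.091   0.251  -0.211   0.057] q6 1.799
26.12 p [ 0.5007 -0.1913  0.1315] yaw [-3.1415e+00 -1.7000e-03 -7.1600e-01] F [-0.55 -0.53 10.25] T [-0.133  0.228  0.05 ] e [  0.415 -49.788 -17.091   0.251  -0.211   0.057] q6 1.799
```

Request:
carry_out(
  increments=[0, 0, 0, 0, 0, 0.015, 1, 0, 0, 0, 0, 0, 0.03, 1, 0, 0, 0, 0, 0, 0.03, 1, 0, 0, 0, 0, 0, 0.03, 1, 0, 0, 0, 0, 0, 0.03, 1],
)

```text
clock: 26.75
eef_pos: [0.5007, -0.1913, 0.1316]
tcp_rot: [-3.141, -0.002, -0.746]
ft_force: [0.4, -1.0, 10.7]
width: 0.0112
```

```bash
python3 -c "
from h import *
s=avg(4);cv2.imwrite('pics/w11c.png',cv2.resize(s['img'][150:300,240:395,::-1],None,fx=4,fy=4,interpolation=cv2.INTER_CUBIC))"
```

```text
26.9 p [ 0.5007 -0.1913  0.1315] yaw [-3.1415e+00 -1.7000e-03 -7.4600e-01] F [-0.65 -0.13 10.08] T [-0.144  0.264  0.063] e [  0.46  -49.787 -17.109   0.286  -0.222   0.071] q6 1.829
```

View pics/w11c.png

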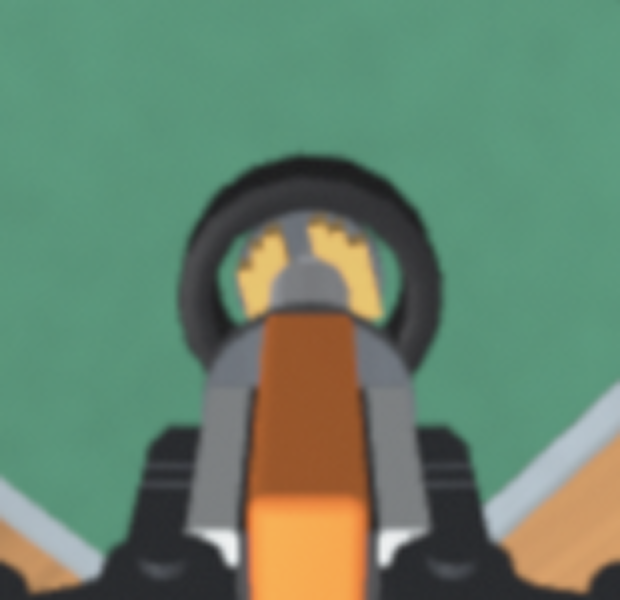

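Request:
carry_out(
  increments=[0, 0, 0, 0, 0, 0.01, 1, 0, 0, 0, 0, 0, 0.02, 1, 0, 0, 0, 0, 0, 0.02, 1, 0, 0, 0, 0, 0, 0.02, 1, 0, 0, 0, 0, 0, 0.02, 1],
)

```text
clock: 27.52
eef_pos: [0.5006, -0.1913, 0.1315]
tcp_rot: [-3.141, -0.002, -0.766]
ft_force: [-1.0, -0.1, 10.8]
width: 0.0111
```

```bash
python3 -c "
from h import *
s=avg(3)"
```

```text
27.62 p [ 0.5006 -0.1913  0.1315] yaw [-3.1415e+00 -1.7000e-03 -7.6600e-01] F [-1.23 -0.6  10.58] T [-0.172  0.268  0.067] e [  0.481 -49.789 -17.115   0.312  -0.225   0.086] q6 1.849
```

Request:
carry_out(
  increments=[0, 0, -0.001, 0, 0, 0, 1, 0, 0, -0.002, 0, 0, 0, 1, 0, 0, -0.003, 0, 0, 0, 1, 0, 0, -0.004, 0, 0, 0, 1, 0, 0, -0.005, 0, 0, 0, 1],
)

```text
clock: 28.25
eef_pos: [0.5006, -0.1913, 0.1362]
tcp_rot: [-3.142, -0.001, -0.766]
ft_force: [-0.3, -0.1, 5.3]
width: 0.0111
```

```bash
python3 -c "
from h import *
s=avg(5)"
```

```text
28.45 p [ 0.5006 -0.1913  0.1362] yaw [-3.1416e+00 -1.4000e-03 -7.6600e-01] F [ 0.05 -0.73  6.31] T [-0.239  0.085  0.092] e [  0.518 -51.592 -17.797   0.295   0.054   0.077] q6 1.849
```

Request:
carry_out(
  increments=[0, 0, -0.0005, 0, 0, 0, 1, 0, 0, -0.001, 0, 0, 0, 1, 0, 0, -0.0015, 0, 0, 0, 1, 0, 0, -0.0015, 0, 0, 0, 1, 0, 0, -0.0015, 0, 0, 0, 1],
)

```text
clock: 29.08
eef_pos: [0.5004, -0.1911, 0.1375]
tcp_rot: [3.142, -0.001, -0.766]
ft_force: [1.3, -2.7, 2.4]
width: 0.0113
```

```bash
python3 -c "
from h import *
s=avg(5)"
```

```text
29.27 p [ 0.5003 -0.191   0.1375] yaw [ 3.1416e+00 -4.0000e-04 -7.6620e-01] F [ 1.41 -3.11  1.81] T [-0.719 -0.359  0.065] e [  1.271 -53.641 -17.229   0.516   0.958   0.062] q6 1.8491
```

Request:
carry_out(
  increments=[0, 0, 0, 0, 0, -0.04, 1, 0, 0, 0, 0, 0, -0.08, 1, 0, 0, 0, 0, 0, -0.12, 1, 0, 0, 0, 0, 0, -0.15, 1, 0, 0, 0, 0, 0, -0.15, 1],
)

```text
clock: 29.9
eef_pos: [0.5, -0.1907, 0.1374]
tcp_rot: [-3.142, 0.001, -0.616]
ft_force: [0.2, -0.4, 3.2]
width: 0.0113
```

```bash
python3 -c "
from h import *
s=avg(6)"
```

```text
30.15 p [ 0.5001 -0.1908  0.1374] yaw [ 3.1416e+00  5.0000e-04 -6.1660e-01] F [-0.56 -0.01  3.33] T [ 0.004  0.02  -0.001] e [-7.0000e-02 -5.3132e+01 -1.8965e+01 -2.6000e-02 -1.2400e-01  0.0000e+00] q6 1.6994
```

Request:
carry_out(
  increments=[0, 0, -0.0005, 0, 0, 0, 1, 0, 0, -0.001, 0, 0, 0, 1, 0, 0, -0.0015, 0, 0, 0, 1, 0, 0, -0.0015, 0, 0, 0, 1, 0, 0, -0.0015, 0, 0, 0, 1],
)

```text
clock: 30.78
eef_pos: [0.5002, -0.1909, 0.1389]
tcp_rot: [3.142, 0.0, -0.616]
ft_force: [-0.7, 1.1, -0.5]
width: 0.0112
```

```bash
python3 -c "
from h import *
s=avg(5)"
```

```text
30.98 p [ 0.5002 -0.1909  0.139 ] yaw [ 3.1416e+00 -1.0000e-04 -6.1620e-01] F [-0.01 -0.01 -0.63] T [-0.012  0.006  0.006] e [-2.0000e-03 -5.5086e+01 -1.9804e+01 -0.0000e+00  1.0000e-03  0.0000e+00] q6 1.6991
```

Request:
carry_out(
  increments=[0, 0, -0.004, 0, 0, 0, 1, 0, 0, -0.01, 0, 0, 0, 1, 0, 0, -0.02, 0, 0, 0, 1, -0.02, 0, -0.035, 0, 0, 0, 1, -0.04, 0, -0.04, 0, 0, 0, 1],
)

```text
clock: 31.6
eef_pos: [0.4675, -0.1677, 0.1803]
tcp_rot: [-3.141, -0.002, -0.616]
ft_force: [0.1, -0.3, -0.0]
width: 0.0113
```

```bash
python3 -c "
from h import *
s=avg(3);o=robot.observe();s=snapshot('wrist');studmeas(s,o,zt=.08,box=34)
c=projw(s,o,[.4998,-.191,.08]).astype(int)
cv2.imwrite('pics/w12c.png',cv2.resize(s['img'][c[1]-60:c[1]+80,c[0]-70:c[0]+70,::-1],None,fx=4,fy=4,interpolation=cv2.INTER_CUBIC))
s=snapshot('scene');u=proj(s,[.4995,-.191,.09]).astype(int)
cv2.imwrite('pics/sc12.png',cv2.resize(s['img'][u[1]-50:u[1]+40,u[0]-60:u[0]+60,::-1],None,fx=5,fy=5,interpolation=cv2.INTER_CUBIC))"
```

```text
31.7 p [ 0.4667 -0.1671  0.1802] yaw [-3.1415e+00 -9.0000e-04 -6.1590e-01] F [ 0.26  0.19 -0.08] T [ 0.003 -0.011 -0.008] e [ 2.6100e-01 -5.0052e+01 -2.0309e+01  1.0000e-02  1.2000e-02  6.1000e-02] q6 1.7096
stud n 552 circ [ 0.4995 -0.1914] 0.013 mid [ 0.4995 -0.1915] slot yaw -0.48396885 sep 0.012694186 278 274
collar [array([ 0.4996, -0.192 ]), np.float64(0.0224)]
```

View pics/w12c.png

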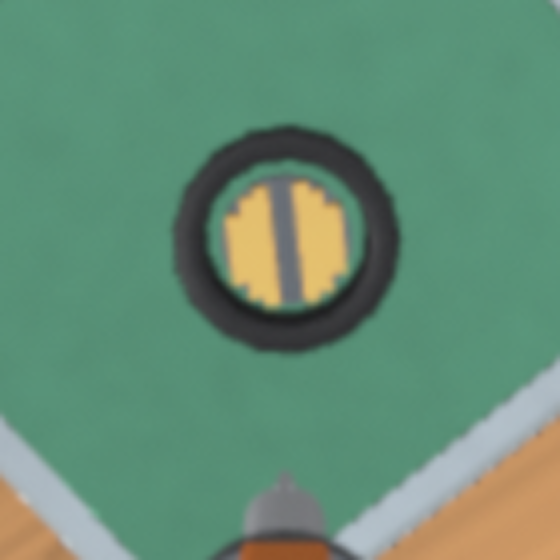

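View pics/sc12.png

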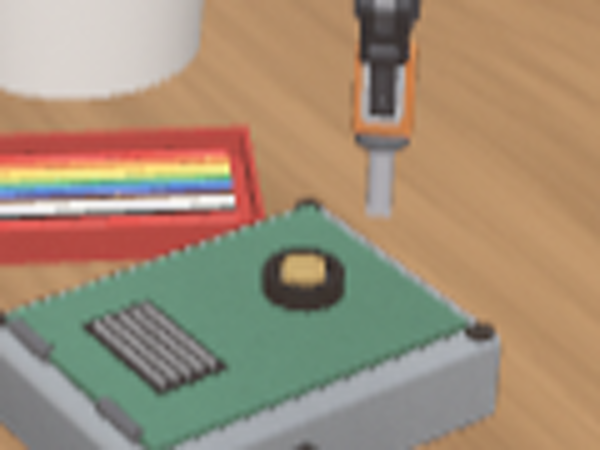

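```bash
python3 -c "
from h import *
a=cv2.imread('pics/scene0.png')[:,:,::-1].copy();s=snapshot('scene');b=s['img'];o=robot.observe();print(o['clock'])
u=proj(s,[.4995,-.191,.082]).round().astype(int)
print(u,proj(s,[.4995,-.191,.084]),proj(s,[.4995,-.191,.080]))
for im in (a,b):
    c=im[u[1]-16:u[1]+16,u[0]-16:u[0]+16]; h=cv2.cvtColor(np.ascontiguousarray(c),cv2.COLOR_RGB2HSV)
    w=np.clip((c[:,:,0].astype(float)-c[:,:,2])-30,0,None)*(h[:,:,0]<35); yy,xx=np.mgrid[:32,:32]
    print('brass',(w*xx).sum()/w.sum()+u[0]-16,(w*yy).sum()/w.sum()+u[1]-16,w.sum(), np.nonzero(w.max(1)>40)[0][[0,-1]]+u[1]-16)
cv2.imwrite('pics/cmp.png',cv2.resize(np.hstack([a[u[1]-20:u[1]+20,u[0]-25:u[0]+25],b[u[1]-20:u[1]+20,u[0]-25:u[0]+25]])[:,:,::-1],None,fx=8,fy=8,interpolation=cv2.INTER_NEAREST))
"
```

```text
31.85
[325 147] [325.37418379 145.98336018] [325.34234422 147.20327987]
brass 323.7880688549725 136.32016168374102 14349.0 [131 149]
brass 322.72648388508094 137.06234504885518 13714.0 [131 150]
```

View pics/cmp.png

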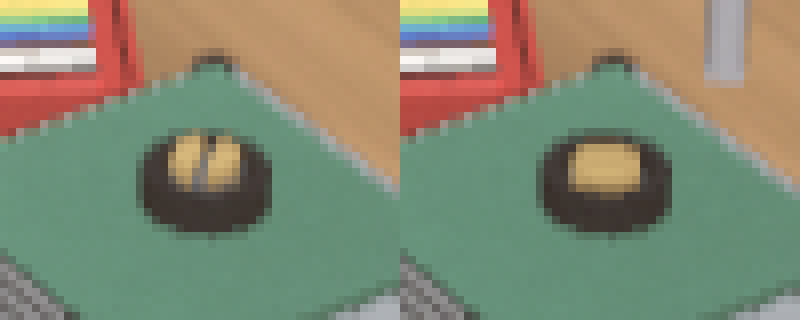

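```bash
python3 -c "
from h import *
delta([.5301,.1913,.2],.66)"
```

```text
delta [-0.1573 -0.3292 -0.0208] [ 7.0000e-04 -1.0000e-03 -1.2762e+00]
```

Request:
carry_out(
  increments=[-0.01, -0.02, -0.02, 0, 0, -0.12, 1, -0.036, -0.076, -0.02, 0, 0, -0.27, 1, -0.062, -0.13, -0.02, 0, 0, -0.42, 1, -0.088, -0.184, -0.02, 0, 0, -0.57, 1, -0.114, -0.24, -0.02, 0, 0, -0.72, 1],
)

```text
clock: 32.48
eef_pos: [0.5141, 0.0957, 0.1988]
tcp_rot: [3.141, -0.0, 0.108]
ft_force: [1.2, -1.1, -0.5]
width: 0.0112
```

```bash
python3 -c "
from h import *
st();delta([.5301,.1913,.2],.66)"
```

```text
32.475 [0.5141 0.0957 0.1988] [ 3.1414e+00 -2.0000e-04  1.0830e-01] F [ 1.18 -1.12 -0.48] T [-0.025 -0.03  -0.042] w 0.0112 q [ 0.058  0.386  1.846 -0.     0.91   1.52 ]
delta [ 0.0262 -0.0933 -0.0012] [ 2.000e-04 -2.000e-04 -5.517e-01]
```

Request:
carry_out(
  increments=[0.013, -0.045, 0, 0, 0, -0.14, 1, 0.026, -0.093, 0, 0, 0, -0.28, 1, 0.026, -0.093, 0, 0, 0, -0.42, 1, 0.026, -0.093, 0, 0, 0, -0.55, 1, 0.026, -0.093, 0, 0, 0, -0.55, 1],
)

```text
clock: 33.1
eef_pos: [0.53, 0.1892, 0.1986]
tcp_rot: [-3.142, 0.0, 0.653]
ft_force: [-0.4, -0.3, -0.8]
width: 0.0113
```

```bash
python3 -c "
from h import *
s=avg(6);st();delta([.5301,.1913,.2],.66);cv2.imwrite('pics/w13.png',s['img'][:,:,::-1])"
```

```text
33.35 p [0.5296 0.189  0.1989] yaw [3.1416e+00 1.0000e-04 6.5180e-01] F [ 0.   -0.1  -0.59] T [ 0.004 -0.007 -0.013] e [ 3.2000e-02 -5.5807e+01 -2.3709e+01  1.0000e-03  0.0000e+00  3.2000e-02] q6 1.1443
33.35 [0.5296 0.189  0.1989] [3.1416e+00 1.0000e-04 6.5180e-01] F [-0.3  -0.33 -0.33] T [0.01  0.005 0.025] w 0.0114 q [ 0.225  0.438  1.753 -0.     0.951  1.144]
delta [ 0.0018 -0.0016 -0.0011] [ 0.      0.0001 -0.0082]
```

View pics/w13.png

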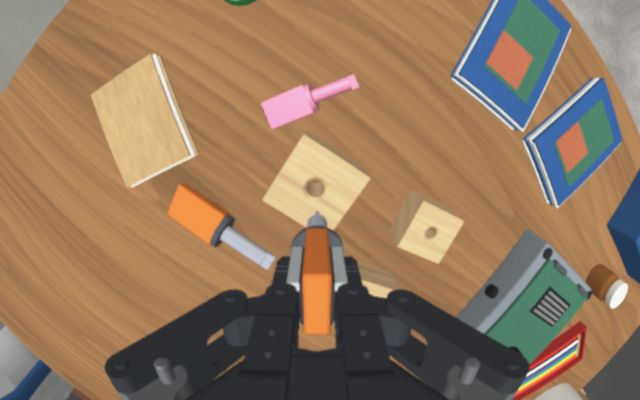

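```bash
python3 -c "
from h import *
o=robot.observe();s=snapshot('wrist')
for uv in [(316,186),(316,187),(316,188)]: print(onz(rayw(s,o,uv),.058).round(4))
cv2.imwrite('pics/w14c.png',cv2.resize(s['img'][160:235,270:365,::-1],None,fx=7,fy=7,interpolation=cv2.INTER_CUBIC))"
```

```text
[0.5315 0.1914 0.058 ]
[0.5308 0.1908 0.058 ]
[0.53   0.1902 0.058 ]
```

View pics/w14c.png

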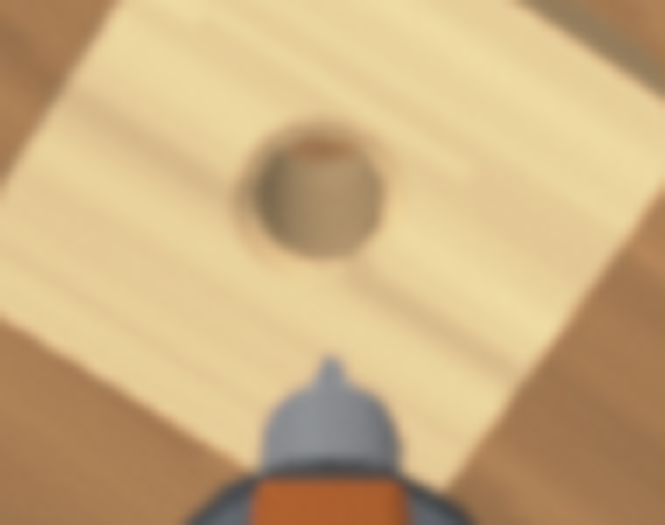

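Request:
carry_out(
  increments=[0.0018, -0.0016, 0, 0, 0, 0, 1, 0.0018, -0.0016, 0.03, 0, 0, 0, 1, 0.0018, -0.0016, 0.06, 0, 0, 0, 1, 0.0018, -0.0016, 0.07, 0, 0, 0, 1, 0.0018, -0.0016, 0.07, 0, 0, 0, 1],
)

```text
clock: 34.02
eef_pos: [0.53, 0.1915, 0.1289]
tcp_rot: [-3.141, 0.001, 0.654]
ft_force: [1.0, -0.6, -0.4]
width: 0.0108
```

```bash
python3 -c "
from h import *
s=avg(5);st();delta([.5301,.1913,.0743]);cv2.imwrite('pics/w15c.png',cv2.resize(s['img'][180:290,250:385,::-1],None,fx=5,fy=5,interpolation=cv2.INTER_CUBIC))"
```

```text
34.23 p [0.5304 0.1916 0.13  ] yaw [ 3.1408e+00 -1.5000e-03  6.5370e-01] F [ 0.3   0.13 -0.49] T [-0.006  0.009  0.023] e [-1.0000e-02 -5.8111e+01 -2.0138e+01 -0.0000e+00  6.0000e-03  2.0000e-03] q6 1.1467
34.225 [0.5304 0.1916 0.13  ] [ 3.1408e+00 -1.5000e-03  6.5370e-01] F [ 0.02  0.06 -0.84] T [-0.041  0.056  0.01 ] w 0.0113 q [ 0.23   0.529  1.816 -0.     0.795  1.147]
delta [-0.0005  0.      0.0557] [ 0.0007 -0.0015 -0.    ]
```

View pics/w15c.png

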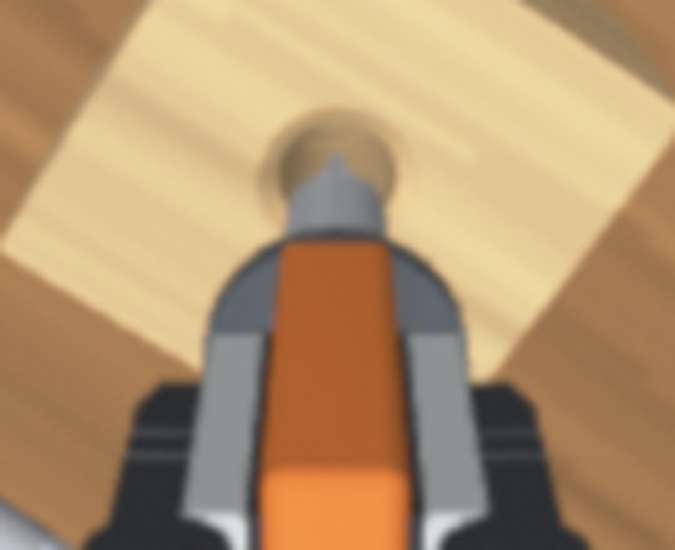

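Request:
carry_out(
  increments=[0, 0, 0.006, 0, 0, 0, 1, 0, 0, 0.012, 0, 0, 0, 1, 0, 0, 0.018, 0, 0, 0, 1, 0, 0, 0.024, 0, 0, 0, 1, 0, 0, 0.03, 0, 0, 0, 1],
)

```text
clock: 34.85
eef_pos: [0.5299, 0.1915, 0.0985]
tcp_rot: [3.142, 0.0, 0.654]
ft_force: [-0.1, 0.1, -0.3]
width: 0.0114
```

```bash
python3 -c "
from h import *
s=avg(4)"
```

```text
35.0 p [0.5298 0.1914 0.0986] yaw [-3.1414e+00  7.0000e-04  6.5380e-01] F [ 0.05 -0.11 -1.15] T [-0.01   0.011 -0.005] e [-1.3000e-02 -5.9139e+01 -1.8197e+01 -1.0000e-03 -6.5000e-02  0.0000e+00] q6 1.1466
```

Request:
carry_out(
  increments=[0, 0, 0.008, 0, 0, 0, 1, 0, 0, 0.015, 0, 0, 0, 1, 0, 0, 0.02, 0, 0, 0, 1, 0, 0, 0.022, 0, 0, 0, 1, 0, 0, 0.024, 0, 0, 0, 1],
)

```text
clock: 35.62
eef_pos: [0.53, 0.1915, 0.0749]
tcp_rot: [3.141, -0.0, 0.654]
ft_force: [1.0, -0.9, -0.3]
width: 0.0113
```

```bash
python3 -c "
from h import *
s=avg(4)"
```

```text
35.77 p [0.53   0.1915 0.075 ] yaw [ 3.1415e+00 -1.0000e-04  6.5380e-01] F [ 0.49 -0.01 -0.55] T [ 0.001 -0.012 -0.015] e [-7.0000e-03 -6.0364e+01 -1.7031e+01 -0.0000e+00 -2.1000e-02  0.0000e+00] q6 1.1467
```

Lower the last millimetre or so until contact.

Request:
carry_out(
  increments=[0, 0, 0.0005, 0, 0, 0, 1, 0, 0, 0.001, 0, 0, 0, 1, 0, 0, 0.0015, 0, 0, 0, 1, 0, 0, 0.0015, 0, 0, 0, 1, 0, 0, 0.0015, 0, 0, 0, 1],
)

```text
clock: 36.4
eef_pos: [0.5301, 0.1915, 0.0743]
tcp_rot: [3.141, -0.001, 0.654]
ft_force: [-2.3, -0.6, 9.8]
width: 0.0112
```

```bash
python3 -c "
from h import *
s=avg(4)"
```

```text
36.55 p [0.5301 0.1915 0.0743] yaw [ 3.1412e+00 -7.0000e-04  6.5380e-01] F [-2.59 -0.69  9.42] T [-0.132  0.501  0.012] e [ 2.1000e-02 -5.5465e+01 -1.6496e+01  3.1000e-02 -7.1900e-01  1.0000e-02] q6 1.1466
```

Request:
carry_out(
  increments=[0, 0, -0.0006, 0, 0, 0, 1, 0, 0, -0.0006, 0, 0, 0, 0.8, 0, 0, -0.0006, 0, 0, 0, 0.6, 0, 0, -0.0006, 0, 0, 0, 0.4, 0, 0, -0.0006, 0, 0, 0, 0.3],
)

```text
clock: 37.17
eef_pos: [0.5299, 0.1915, 0.074]
tcp_rot: [3.142, 0.0, 0.654]
ft_force: [-0.6, -0.2, -0.7]
width: 0.06
```

Request:
carry_out(
  increments=[0, 0, 0, 0, 0, 0, 0.3, 0, 0, -0.02, 0, 0, 0, 0.3, 0, 0, -0.05, 0, 0, 0, 0.3, 0, 0, -0.09, 0, 0, 0, 0.3, 0, 0, -0.13, 0, 0, 0, 0.3],
)

```text
clock: 37.8
eef_pos: [0.5298, 0.1914, 0.2053]
tcp_rot: [-3.142, 0.0, 0.654]
ft_force: [0.4, 0.8, -0.1]
width: 0.0598
```

```bash
python3 -c "
from h import *
s=avg(3);cv2.imwrite('pics/w16.png',s['img'][:,:,::-1])
t=snapshot('scene')['img'][:,:,::-1]
cv2.imwrite('pics/sc16.png',cv2.resize(t[130:290,300:480],None,fx=4,fy=3.7,interpolation=cv2.INTER_CUBIC)[:590]);cv2.imwrite('pics/sc16f.png',t)"
```

```text
37.9 p [0.5313 0.1919 0.2081] yaw [ 3.1388 -0.0061  0.6539] F [0.98 0.61 1.27] T [-0.013  0.008 -0.007] e [-2.1000e-02 -5.6230e+01 -2.4428e+01 -4.0000e-03  8.8900e-01 -0.0000e+00] q6 1.1466
```

View pics/w16.png

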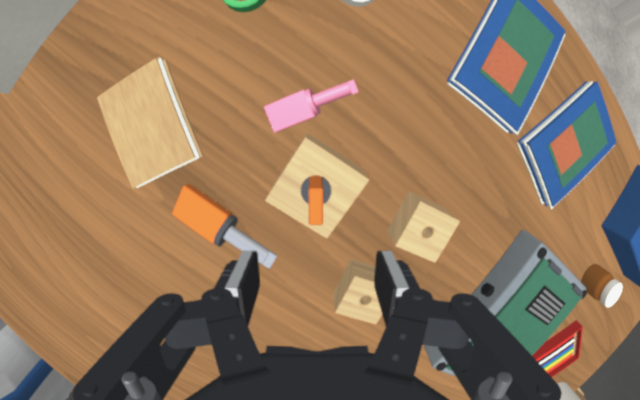

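View pics/sc16.png

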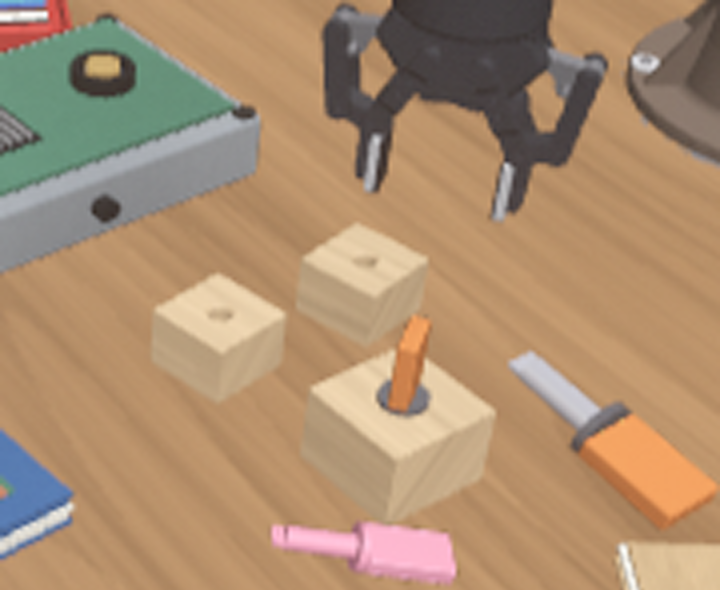

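View pics/sc16f.png

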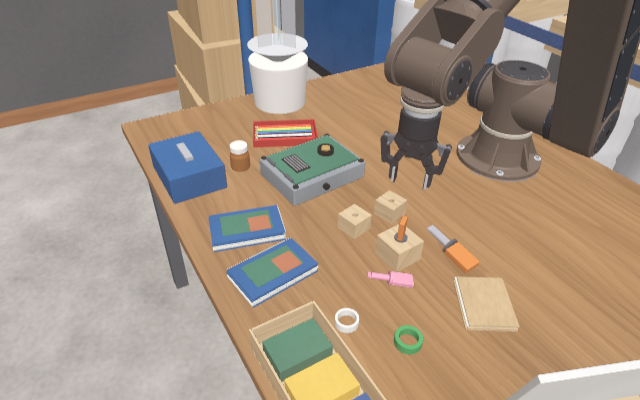

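```bash
python3 -c "
from h import *
st();print(robot.job_done())"
```

```text
37.95 [0.5305 0.1916 0.2058] [ 3.14   -0.0034  0.6538] F [ 0.37  0.1  -0.55] T [ 0.064 -0.003  0.011] w 0.0599 q [ 0.23   0.431  1.743 -0.     0.964  1.147]
the job is handed in; nothing more can be done
None
```

I turned the stud to its stop with the smaller orange key, let it spring up into its catch, and put the key back fully down in the largest stand. The job was handed in at about 38 s; no verdict was reported.

**Pressing:** I pressed the stud about 9 mm, with about 11 N on it.

**Turning:** I turned it clockwise in small steps. The settled torque of the last wrist joint rose from 0.029 to 0.086 N m at the stop. That is roughly 0.03 rad of twist on the catch plate, against the 0.07 limit.

**Checks after release:**
- **Stud:** the slot had turned about 1.31 rad from where it started. The head sat about 4 mm lower in the scene picture. The key lost contact with the stud lower down than the unlocked position, which also points to it being caught.
- **Key:** it met the stand at the same tool height as when I took it (74.3 mm). It looks upright with its flange on the stand, and I could see nothing the gripper was touching.
- **Bystanders:** all looked unmoved in the last picture.

**What did not agree:**
- As I let the stud up, the key still felt about 4 N at a point roughly 1 mm above where a 4 mm rest would put it. The stud may therefore rest at about 3 mm, which is within the 2 to 5.5 mm allowed.
- The torque at the stop rose more slowly than 2 N m per rad, probably because the grip gave a little.
- The larger orange key and the pink one were standing on end at the start. They fell over early on without my touching them.

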